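Rebuild the stack on a governor spindle

TASK

Thread the three parts onto the upright governor spindle in this order: first the steel spacer, then the flat steel washer, then the black rubber bushing. Then the whole stack must sit fully home, flat and with no gaps, with the stiff sliding sleeve underneath it pressed right down to its lower stop. Work by feel and gently: never load the stand, spindle or sleeve with more than about 40 newtons, and leave the other parts on the shelf where they lie.

Things in the scene. Friction and masses are not known exactly. Their poses are not given: they have to be found in the camera images.
- stand: Governor stand, fixed to the shelf: dark steel plate 90 (x) x 130 (y) x 10 mm high, a slot along its y axis in the middle, a 5 mm high bolt head in each corner. Origin: centre of the plate's underside; z up. A plain round steel spindle, 12 mm in diameter, stands exactly upright in the slot, its top 92 mm above the plate's underside (last 2 mm tapering to 9.6 mm).
- slot_mid (a point): Point 92 mm above the middle of the slot (the height of the spindle's top), axes as the stand's. The spindle is not measured itself: it is clamped at x = 0 from this point but anywhere up to 13 mm either way along the stand's y, different every time; find it by feel or by eye. It is firm and does not move.
- sleeve (a joint): Sleeve on the spindle; its top is a steel flange, 44 mm diameter, 4 mm thick, on which the stack rests. Value: m pushed down; 0 = flange top 52 mm above the plate's underside, 0.018 = rigid lower stop, 34 mm above it. Starts at 0 to 0.006. Stiff: about 8 N slides it down; it stays where left and carries the three parts' weight.
- spacer: Steel spacer: a thick plain tube, 50 mm outside diameter, 15 mm bore, 20 mm high, about 0.2 kg, lying with its bore upright on the shelf. Origin: centre of its underside; z along the bore, up.
- washer: Flat steel washer, 52 mm outside diameter, 15 mm bore, 6 mm thick, about 0.07 kg, lying flat on the shelf. Origin: centre of its underside; z along the bore, up.
- bushing: Black rubber bushing: a plain tube, 34 mm outside diameter, 15 mm bore, 26 mm high, about 0.04 kg, standing with its bore upright on the shelf. Origin: centre of its underside; z along the bore, up.
- sheave: Bystander: grey cast-iron sheave wheel lying flat, 150 mm in diameter, 40 mm high at the hub. Origin: centre of its underside.
- flyweight_a: Bystander: brass flyweight arm lying flat, about 122 mm long (its x), 38 mm wide and 22 mm high at its round weight. Origin: underside, near the middle.
- flyweight_b: Bystander: a second brass flyweight arm, same shape as the first.
- spring: Bystander: chrome tension spring lying along its y axis, 120 mm long over its end loops, 23 mm in diameter. Origin: underside of its middle.
- hex_bolt: Bystander: short steel bolt standing on its hexagon head, 28 mm across, 40 mm high. Origin: centre of its underside.
- spanner: Bystander: steel spanner 180 mm long, lying flat along its x axis.
Things that resemble listed ones, but are neither listed nor needed, are in the scene too. Leave any yellow look-alike of the bushing alone. What is shaped like the stand but brown is not meant.

How it is judged:
On the way, in this order (a step that is already met when the one before it is completed fails the run):
1. the spacer is threaded on the spindle and rests on the sleeve (x of spacer in the frame of stand between -0.004 and 0.004 m and y of spacer in the frame of stand between -0.0155 and 0.0155 m and z of spacer in the frame of stand between 0.031 and 0.056 m and angle between spacer's own z axis and vertical below 0.1 rad), for 0.2 s.
2. then the washer is threaded on, above the spacer (x of washer in the frame of stand between -0.004 and 0.004 m and y of washer in the frame of stand between -0.0155 and 0.0155 m and z of washer in the frame of stand between 0.051 and 0.076 m and angle between washer's own z axis and vertical below 0.1 rad and distance between washer and spacer below 0.0235 m and z of washer in the frame of spacer above 0.017 m and horizontal distance between washer and spacer below 0.006 m), for 0.2 s.
3. then the bushing is threaded on, above the washer (x of bushing in the frame of stand between -0.004 and 0.004 m and y of bushing in the frame of stand between -0.0155 and 0.0155 m and z of bushing in the frame of stand between 0.056 and 0.082 m and angle between bushing's own z axis and vertical below 0.1 rad and distance between bushing and washer below 0.0095 m and z of bushing in the frame of washer above 0.003 m and horizontal distance between bushing and washer below 0.006 m), for 0.2 s.
At the end, for the whole second after the job is handed in: Sleeve within 1.7 mm of its lower stop; spacer, washer, bushing on the spindle in that order, undersides 34, 54, 60 mm above the stand's (within 3 to 4 mm), upright within 0.1 rad, axes within 6 mm, within 4 mm of the stand's middle across the slot and 15.5 mm along it, released, at rest (value of joint sleeve above 0.0163 m and x of spacer in the frame of stand between -0.004 and 0.004 m and y of spacer in the frame of stand between -0.0155 and 0.0155 m and z of spacer in the frame of stand between 0.031 and 0.037 m and angle between each of spacer, washer, bushing's own z axis and vertical below 0.1 rad and x of washer in the frame of stand between -0.004 and 0.004 m and y of washer in the frame of stand between -0.0155 and 0.0155 m and z of washer in the frame of stand between 0.051 and 0.0575 m and x of bushing in the frame of stand between -0.004 and 0.004 m and y of bushing in the frame of stand between -0.0155 and 0.0155 m and z of bushing in the frame of stand between 0.0565 and 0.064 m and linear speed of each of spacer, washer, bushing below 0.02 m/s and horizontal distance between washer and spacer below 0.006 m and horizontal distance between bushing and washer below 0.006 m); the robot touches nothing.
It fails at once if the stand, spindle or sleeve is loaded with more than 40 N (contact force between stand and anything else above 40 N).
It fails at once if one of the other parts is moved by more than 20 mm (distance of any of sheave, flyweight_a, flyweight_b, spring, hex_bolt, spanner from where it was at the start of the episode above 0.02 m).
It also fails if it takes over 72 s, if anything falls off the work surface, if the arm or the gripper's body presses on something with over 40 N, if the wrist force passes 120 N, or if a joint passes its speed limit or range.

ROBOT

A 6-joint arm with a two-finger parallel gripper is mounted at the origin on the work surface. World frame = base frame: x ahead of the robot, y to its left, z up, the work surface at z = 0. Lengths are in m, angles in rad, forces in N, time in s.
With the tool pointing down it reaches from about 0.325 to 0.775 m from the base axis. Payload 5.5 kg.
Tool frame: the origin (TCP) lies at the very end of the fingers, on their centre line; the grasp point (between the pads) lies 19 mm behind it (ctrl.hold_point_z is the distance from the TCP to the grasp point, in m); z points along the fingers, x is the direction in which the jaws open and shut, and the axes are right-handed (so a half turn about z gives the same grasp; the last joint's range is limited). The gripper opens to 88 mm and grips with 3 to 60 N. Pads are 20 mm wide; open, the fingers measure 115 mm over their backs; the gripper's body (75 mm by 178 mm) begins 61 mm behind the grasp point.
Start: joints at [1.283, 0.091, 1.231, -0, 1.82, -0.057], TCP at [0.137, 0.584, 0.223] pointing down, gripper open.
Joint ranges: [-2.87, 2.87], [-0.86, 2.18], [0.17, 2.46], [-1.51, 4.65], [0.06, 2.69], [-2.65, 2.65]. Speed limits (rad/s): [2.57, 2.57, 3.01, 3.14, 3.14, 3.14].

INTERFACE

Orientations are given as a rotation vector (axis times angle).
In Python, from cell import ctrl, optics gives the robot as it stands. The module is installed in compiled form; this text tells all that it offers.
- The arm moves only by the shell command python3 -m inch 'ROWS'. ROWS is JSON, one flat list of numbers, 7 for each row, row after row: the shift along the tool's x, y, z in cm, then the turn, a rotation vector about the tool's x, y, z in rad, then the opening, from 0 (shut) to 1 (fully open). In form: [tx, ty, tz, ax, ay, az, gripper, tx, ty, tz, ax, ay, az, gripper, ...]. A call has 1 to 8 rows; each row is the pose to reach, as a shift and turn from the pose commanded when the call began, along the tool's axes at that moment; what a row does not reach only later rows make up. A row lasts 1/12 s, in which the tool goes at most 41.7 mm and 7.16 degrees, less where a joint would pass 70% of its speed; a pose out of reach is approached as far as the arm can. A call with a gripper value outside its range is refused whole. The fingers move at their own pace and stop on an object; the grip force is fixed at half the most. Time passes only in rows, so rows that repeat a pose let the fingers close. It gives the time, the measured TCP pose, the force and the opening at its end, in the units of the state.
- ctrl.get_state(): the state, without advancing time (a new reading comes with each control period).
- optics.grab_frame(name): name is "scene" or "top" or "wrist"; returns a dict with "color" (480x640x3 uint8, red, green, blue), "intrinsics" (3x3 intrinsics, pixels), "distortion" ([k1, k2, p1, p2, k3] as OpenCV has them; the pictures are not rectified), "eye" and "orientation" of the camera in the world. Camera axes: x right, y up, looking along -z (the intrinsics and any distortion apply to the point x, -y, -z); pixel columns grow to the right and rows downward; lengths in m; the calibration is good to about 2 mm. A picture is of the moment at which its call begins. There is no depth.
- ctrl.close_job(): hands the job in, once; it reports no verdict.
The state is a dict: "clock": time; "joint_pos": joint angles; "joint_velocities": joint speeds; "joint_torque": joint torques, N m; "tool_pos": TCP position; "tcp_rot": TCP orientation; "force": force on the tool from outside, world axes, zero at the start; "moment": the same for the moment, N m; "finger_gap": opening from 0.0 (shut) to 1.0 (fully open).
Only numpy, scipy, OpenCV 4.12 (cv2) and the standard library are available. Lean on these libraries where they do the work, as an engineer would, in place of code of your own. Each camera call takes 0.05 s, during which the arm holds its last target.

## Working session

There is one attempt and no reset: what is moved stays moved. The work goes in short steps, Python scripts to look and compute and a shell command to move; the robot and the scene stay as the last step left them, time stands still between calls to the robot, and variables do not carry over. Pictures are saved under pics/ and viewed, and the job is handed in when it is done.

```bash
mkdir -p pics
python3 - <<'E'
from cell import ctrl, optics
import cv2
print(ctrl.get_state(), ctrl.hold_point_z)
for n in ["scene","top","wrist"]:
    f=optics.grab_frame(n); cv2.imwrite(f"pics/{n}0.png",f["color"][:,:,::-1]); print(n,f["intrinsics"],f["distortion"],f["eye"],f["orientation"])
E
```

```text
{'clock': 0.0, 'joint_pos': array([ 1.28330910e+00,  9.18361665e-02,  1.23187859e+00, -2.19280987e-05,
        1.81976212e+00, -5.67167719e-02]), 'joint_velocities': array([-0.0004878 , -0.00076004,  0.00207306,  0.00101113, -0.00078737,
       -0.00101521]), 'joint_torque': array([ 1.40874658e-03, -4.46443033e+01, -4.06454301e+01,  6.99548470e-02,
        2.93503271e-02, -1.54863765e-04]), 'tool_pos': array([0.13717407, 0.58381503, 0.22152457]), 'tcp_rot': array([ 2.46156401e+00,  1.95022542e+00, -2.40027337e-03]), 'force': array([-0.6210082 ,  0.4675822 , -0.30745488]), 'moment': array([-0.0425873 ,  0.01427814, -0.03944393]), 'finger_gap': 1.0009712386592982} 0.0187
scene [[523.31197829   0.         324.8994522 ]
 [  0.         523.31197829 240.46489581]
 [  0.           0.           1.        ]] [-0.02506247  0.          0.          0.          0.        ] [ 0.9069424  -0.39216973  0.83747785] [0.56190939 0.23927401 0.79791625]
top [[490.51916372   0.         328.87134909]
 [  0.         490.51916372 238.70270515]
 [  0.           0.           1.        ]] [0.02358186 0.         0.         0.         0.        ] [ 0.49519565 -0.0148684   0.96741036] [ 0.06375168 -0.07426485 -1.58203436]
wrist [[389.25951552   0.         317.80625454]
 [  0.         389.25951552 240.80811653]
 [  0.           0.           1.        ]] [-0.07121073  0.          0.          0.          0.        ] [0.07312447 0.59963403 0.38287267] [-0.21187372 -0.16550718  1.33308238]
```

View pics/scene0.png

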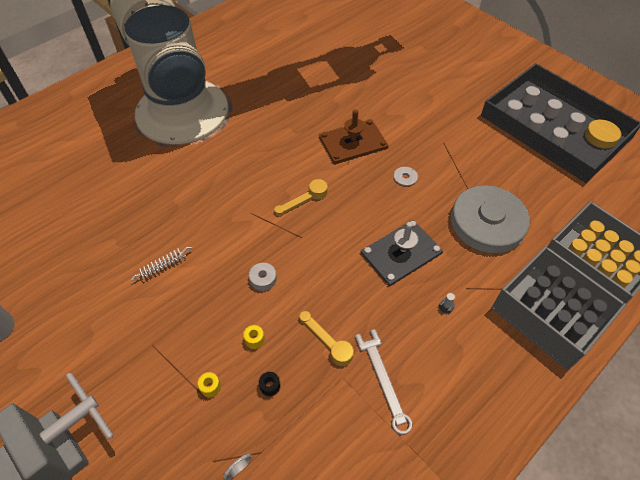

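View pics/top0.png

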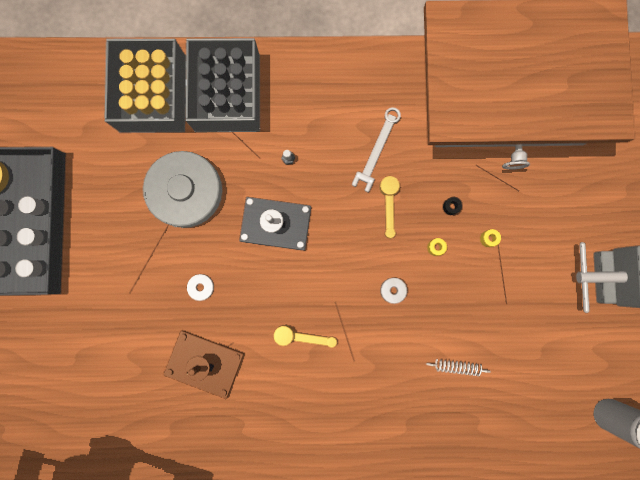

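View pics/wrist0.png

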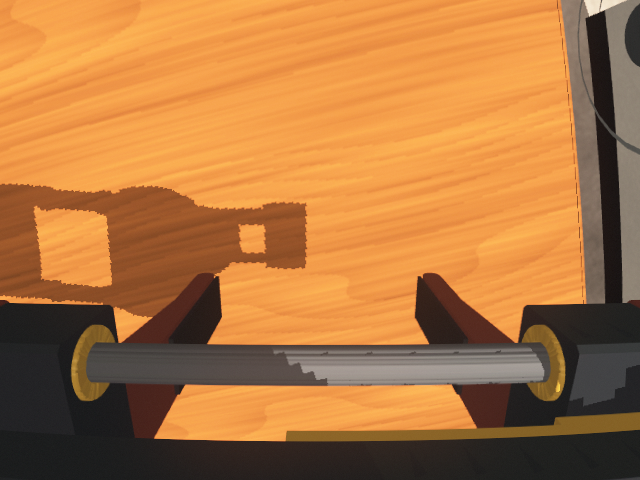

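The top view (up = +x, left = +y) shows the dark stand at (275,222), with the brown one at (204,364) not meant. The tall grey ring at (394,290) is the spacer, the flat ring at (200,287) the washer, and the black ring at (452,206) the bushing. The yellow look-alikes are at (438,246) and (492,238). I'll check these in enlarged crops.

```bash
cat > h.py <<'E'
import numpy as np, cv2
from scipy.spatial.transform import Rotation as R
from cell import ctrl, optics
def ray(f,u,v):
    p=cv2.undistortPoints(np.array([[[u,v]]],float),f["intrinsics"],np.array(f["distortion"]))[0,0]
    d=R.from_rotvec(f["orientation"]).apply([p[0],-p[1],-1.0]); return np.array(f["eye"]),d
def onz(f,u,v,z):
    e,d=ray(f,u,v); return e+d*(z-e[2])/d[2]
def proj(f,P):
    P=np.atleast_2d(P); c=R.from_rotvec(f["orientation"]).inv().apply(P-np.array(f["eye"])); c=c*[1,-1,-1]
    return cv2.projectPoints(c[:,None,:],np.zeros(3),np.zeros(3),f["intrinsics"],np.array(f["distortion"]))[0][:,0]
def crop(f,u,v,w,h,s,name):
    im=f["color"][int(v-h/2):int(v+h/2),int(u-w/2):int(u+w/2),::-1]
    cv2.imwrite(name,cv2.resize(im,None,fx=s,fy=s,interpolation=cv2.INTER_CUBIC))
def tool():
    s=ctrl.get_state(); return np.array(s["tool_pos"]),R.from_rotvec(s["tcp_rot"])
def goto(p,yaw=None,n=True):
    """shift in tool axes (cm) to world p; yaw = world angle of tool x"""
    t,r=tool(); d=r.inv().apply(np.array(p)-t)*100
    print("shift cm",np.round(d,2))
    if yaw is not None:
        best=None
        for k in (0,np.pi):
            y=yaw+k
            x=np.array([np.cos(y),np.sin(y),0]);z=np.array([0,0,-1.]);T=R.from_matrix(np.c_[x,np.cross(z,x),z])
            print("turn",np.round((r.inv()*T).as_rotvec(),3))
E
python3 - <<'E'
from h import *
f=optics.grab_frame("top")
ims=[]
for u,v in [(394,290),(200,287),(452,206),(438,246),(275,222),(204,364)]:
    im=f["color"][v-40:v+40,u-40:u+40,::-1]; ims.append(cv2.resize(im,(260,260),interpolation=cv2.INTER_CUBIC))
cv2.imwrite("pics/crops.png",np.vstack([np.hstack(ims[:3]),np.hstack(ims[3:])]))
g=cv2.GaussianBlur(f["color"],(0,0),.6).astype(int)
hsv=cv2.cvtColor(f["color"],cv2.COLOR_RGB2HSV)
def blob(mask,u,v,w=30):
    m=np.zeros_like(mask);m[v-w:v+w,u-w:u+w]=mask[v-w:v+w,u-w:u+w]
    c,_=cv2.findContours(m,cv2.RETR_EXTERNAL,cv2.CHAIN_APPROX_NONE); c=max(c,key=cv2.contourArea); return cv2.minEnclosingCircle(c),cv2.fitEllipse(c),cv2.minAreaRect(c)
grey=((hsv[:,:,1]<60)).astype(np.uint8)
for n,(u,v),z in [("spacer",(394,290),.02),("washer",(200,287),.006)]:
    c,e,_=blob(grey,u,v); print(n,c,e,onz(f,*c[0],z))
dark=((hsv[:,:,2]<60)).astype(np.uint8)
c,e,_=blob(dark,452,206,18); print("bush",c,e,onz(f,*c[0],.026))
# stand plate
m=((hsv[:,:,1]<90)).astype(np.uint8); c,e,r=blob(m,275,222,45); print("stand",r,onz(f,*r[0],.01)); 
b=cv2.boxPoints(r); print([np.round(onz(f,*q,.01)[:2],4) for q in b])
E
```

```text
spacer ((393.5, 290.20001220703125), 13.064934730529785) ((393.5111389160156, 290.11865234375), (24.4824161529541, 25.483789443969727), 91.87916564941406) [ 0.477652   -0.14465123  0.02      ]
washer ((199.824462890625, 287.2393493652344), 13.364584922790527) ((199.69654846191406, 287.0294189453125), (25.288637161254883, 25.992076873779297), 47.199337005615234) [0.48803079 0.23020672 0.006     ]
bush ((451.9598388671875, 205.61679077148438), 9.271505355834961) ((452.0468444824219, 205.92649841308594), (15.901253700256348, 18.182682037353516), 63.026004791259766) [ 0.63943328 -0.26104168  0.026     ]
stand ((274.8800048828125, 223.33999633789062), (66.32661437988281, 45.3962516784668), 8.130102157592773) [0.61090599 0.08378854 0.01      ]
[array([0.5767, 0.1542]), array([0.6655, 0.1419]), array([0.6453, 0.0127]), array([0.5568, 0.0261])]
```

View pics/crops.png

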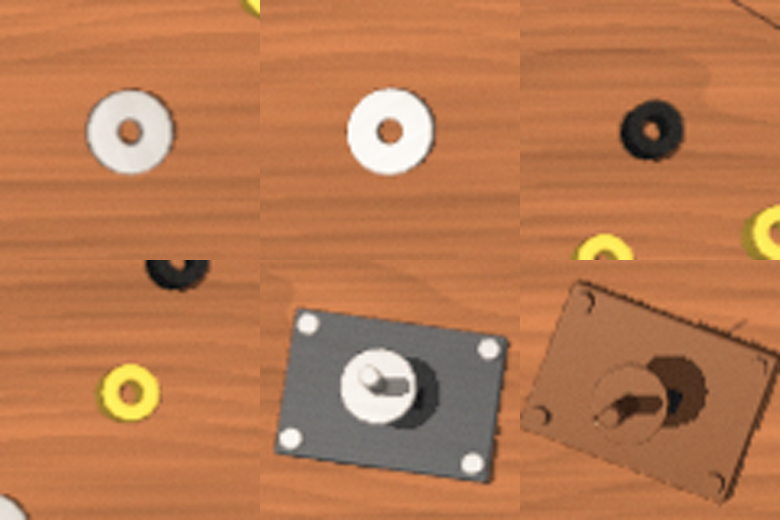

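The enlarged crops confirm it: thick spacer (tile 1), flat washer (tile 2), black bushing (tile 3), dark stand with a bright spindle and flange (tile 5). In the top view the spindle's tip is near (268,218). Next I measure the spindle in both fixed views.

Run:
```python
from h import *
f=optics.grab_frame("top"); g=optics.grab_frame("scene")
crop(f,272,220,50,50,10,"pics/st_top.png"); crop(g,405,240,60,50,10,"pics/st_scene.png")
# expectations in scene from top estimates
for n,P in dict(spacer=(.4777,-.1447,.02),washer=(.488,.2302,.006),bush=(.6394,-.261,.026),stand=(.611,.0838,.01)).items(): print(n,proj(g,P))
t,r=tool(); w=optics.grab_frame("wrist")
print("tcp in wrist",proj(w,t),"tool x",r.apply([1,0,0]))
rc=R.from_rotvec(w["orientation"]); print("cam in tool",r.inv().apply(np.array(w["eye"])-t), (r.inv()*rc).as_matrix().round(3))
goto((.4777,-.1447,.13))
```

```text
spacer [[261.21742205 272.01920168]]
washer [[403.91818144 174.0136852 ]]
bush [[268.22229668 377.09983223]]
stand [[400.36750242 248.56203144]]
tcp in wrist [[316.78834339 295.21380643]] tool x [ 2.28775044e-01  9.73479073e-01 -6.87717891e-04]
cam in tool [ 0.00043215 -0.06598534 -0.16124894] [[ 1.    -0.    -0.   ]
 [-0.    -0.969 -0.247]
 [-0.     0.247 -0.969]]
shift cm [-63.15  49.82   9.26]
```

View pics/st_top.png

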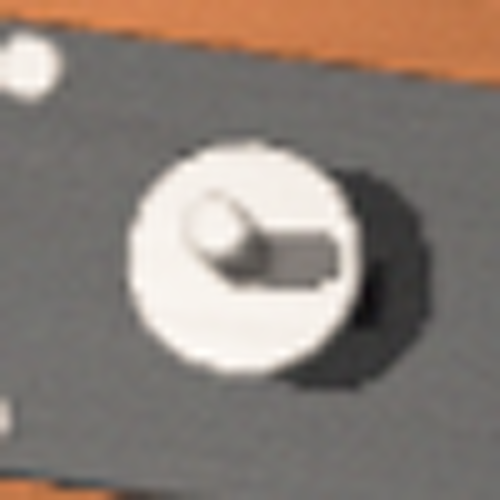

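View pics/st_scene.png

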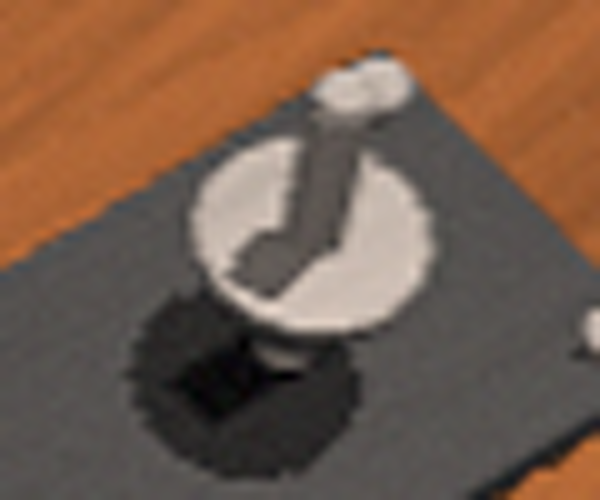

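The top crop puts the tip centre at about (268.2,216.8) and the flange centre at (271.0,220.5). The scene crop puts the tip at about (408.9,223.8). The two fixed cameras disagree by about 2 px, so I'll use the wrist camera for relative precision. I turn it into positions and start towards the spacer.

```bash
python3 - <<'E'
from h import *
f=optics.grab_frame("top"); g=optics.grab_frame("scene")
print(onz(f,268.15,216.75,.092),onz(f,271,220.5,.05))
P=onz(g,408.85,223.75,.092);print(P, onz(g,406.3,237.3,.05))
E
python3 -m inch '[-8,6.2,1.2,0,0,0,1,-16,12.4,2.4,0,0,0,1,-24,18.6,3.5,0,0,0,1,-32,24.8,4.6,0,0,0,1,-40,31,5.8,0,0,0,1,-48,37.4,7,0,0,0,1,-56,44,8,0,0,0,1,-60,47,9,0,0,0,1]'
python3 -c "
from h import *
goto((.4777,-.1447,.13));print(ctrl.get_state())"
```

```text
[0.61305475 0.08737562 0.092     ] [0.61153636 0.08694086 0.05      ]
[0.6151729  0.08623776 0.092     ] [0.61604407 0.08695081 0.05      ]
clock: 1.12
tool_pos: [0.2759, 0.2816, 0.1844]
tcp_rot: [2.462, 1.952, 0.002]
force: [1.4, 0.6, 0.9]
finger_gap: 1.001
shift cm [-36.9   29.37   5.44]
{'clock': 1.1167, 'joint_pos': array([ 7.09318687e-01, -4.81649063e-01,  1.79876773e+00, -1.43386857e-04,
        1.82332427e+00, -6.31417209e-01]), 'joint_velocities': array([-1.18366874, -0.57306211,  0.5107759 , -0.00508575,  0.05670801,
       -1.17228175]), 'joint_torque': array([  7.40798771, -18.26781929, -41.40341878,   0.3039897 ,
         0.30808096,   1.66875813]), 'tool_pos': array([0.27590194, 0.2815623 , 0.18443184]), 'tcp_rot': array([2.46169141e+00, 1.95168805e+00, 1.81304482e-03]), 'force': array([1.40129964, 0.57662931, 0.94622272]), 'moment': array([-0.00432099, -0.06797427, -0.00014897]), 'finger_gap': 1.0009150313734239}
```

```bash
python3 -m inch '[-36.9,29.4,5.4,0,0,0,1,-36.9,29.4,5.4,0,0,0,1,-36.9,29.4,5.4,0,0,0,1,-36.9,29.4,5.4,0,0,0,1,-36.9,29.4,5.4,0,0,0,1,-36.9,29.4,5.4,0,0,0,1,-36.9,29.4,5.4,0,0,0,1,-36.9,29.4,5.4,0,0,0,1]'
python3 -c "
from h import *
goto((.4777,-.1447,.13));print(ctrl.get_state()['joint_pos'])"
```

```text
clock: 1.78
tool_pos: [0.4177, -0.0183, 0.1467]
tcp_rot: [2.462, 1.95, 0.002]
force: [1.0, 0.2, -1.4]
finger_gap: 0.997
shift cm [-10.93   8.73   1.68]
[-1.25321108e-01 -4.16157039e-01  1.81853008e+00  1.79985622e-04
  1.73772152e+00 -1.46485391e+00]
```

```bash
python3 -m inch '[-10.9,8.7,1.7,0,0,0,1,-10.9,8.7,1.7,0,0,0,1,-10.9,8.7,1.7,0,0,0,1,-10.9,8.7,1.7,0,0,0,1,-10.9,8.7,1.7,0,0,0,1,-10.9,8.7,1.7,0,0,0,1]'
python3 -c "
from h import *
goto((.4777,-.1447,.13))
f=optics.grab_frame('wrist');cv2.imwrite('pics/w1.png',f['color'][:,:,::-1]); print(proj(f,(.4777,-.1447,.02)))"
```

```text
clock: 2.28
tool_pos: [0.4768, -0.1425, 0.1291]
tcp_rot: [-2.463, -1.948, 0.001]
force: [-0.1, 0.0, 0.7]
finger_gap: 1.003
shift cm [-0.2   0.14 -0.09]
[[314.32922434 239.06970577]]
```

View pics/w1.png

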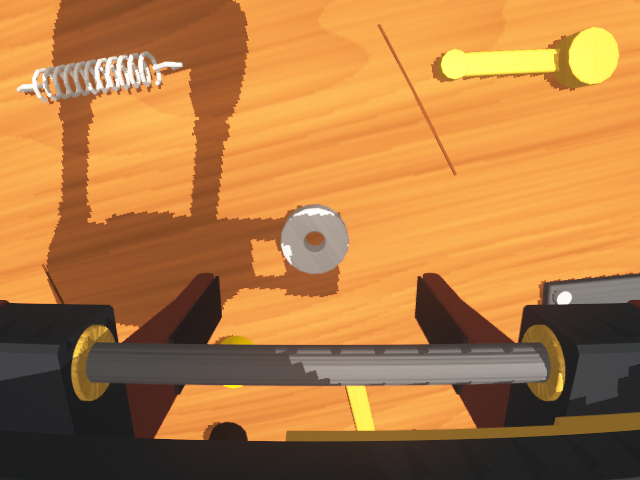

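The wrist view shows the spacer centred at (315,239), and the top view predicted (314.3,239.1), so wrist and top agree. I go down over it.

```bash
python3 -m inch '[-0.1,0.1,4,0,0,0,1,-0.1,0.1,8,0,0,0,1,-0.1,0.1,10,0,0,0,1,-0.1,0.1,11.5,0,0,0,1,-0.1,0.1,11.5,0,0,0,1]'
python3 -c "
from h import *
goto((.4777,-.1447,.004))
f=optics.grab_frame('wrist');cv2.imwrite('pics/w2.png',f['color'][:,:,::-1]); print(proj(f,(.4777,-.1447,.02)))"
```

```text
clock: 2.75
tool_pos: [0.4754, -0.1408, 0.0111]
tcp_rot: [-2.456, -1.95, 0.004]
force: [0.2, -0.6, -0.4]
finger_gap: 1.0
shift cm [-0.33  0.32  0.71]
[[309.11446971 310.04990023]]
```

View pics/w2.png

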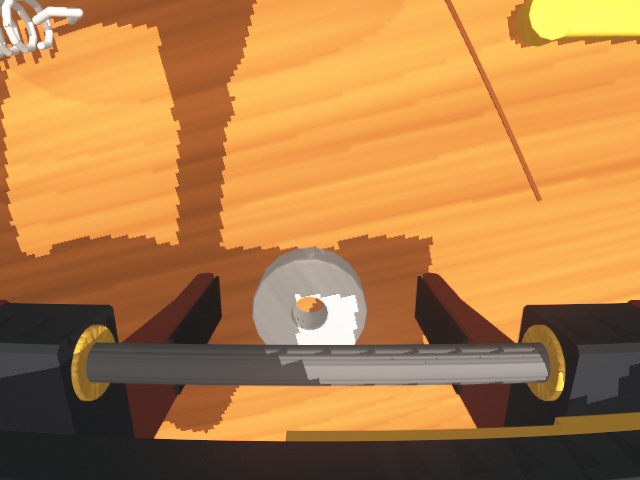

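```bash
python3 -m inch '[-0.3,0.3,0.4,0,0,0,1,-0.3,0.3,0.6,0,0,0,1,-0.3,0.3,0.6,0,0,0,1]'
python3 -c "
from h import *
goto((.4777,-.1447,.004))"
```

```text
clock: 3.05
tool_pos: [0.4808, -0.147, 0.0098]
tcp_rot: [2.461, 1.95, 0.002]
force: [0.1, 0.5, 0.5]
finger_gap: 1.001
shift cm [ 0.16 -0.36  0.58]
```

```bash
for i in 1 2 3; do python3 -m inch '[0,0,0,0,0,0,1]' | grep -E "pos|rot"; done
```

```text
tool_pos: [0.4806, -0.147, 0.0097]
tcp_rot: [2.461, 1.95, 0.001]
tool_pos: [0.4805, -0.147, 0.0094]
tcp_rot: [2.462, 1.95, 0.001]
tool_pos: [0.4803, -0.147, 0.0091]
tcp_rot: [2.462, 1.95, 0.001]
```

```bash
python3 -m inch '[0.1,-0.3,0.3,0,0,0,1,0.1,-0.3,0.3,0,0,0,1,0.1,-0.3,0.3,0,0,0,1,0.1,-0.3,0.3,0,0,0,1]'
python3 -c "
from h import *
goto((.4777,-.1447,.004))
f=optics.grab_frame('wrist');crop(f,310,310,160,120,5,'pics/w3.png')"
```

```text
clock: 3.63
tool_pos: [0.4772, -0.1452, 0.0054]
tcp_rot: [-2.462, -1.951, 0.0]
force: [0.1, -0.4, 0.9]
finger_gap: 1.001
shift cm [0.06 0.04 0.14]
```

View pics/w3.png

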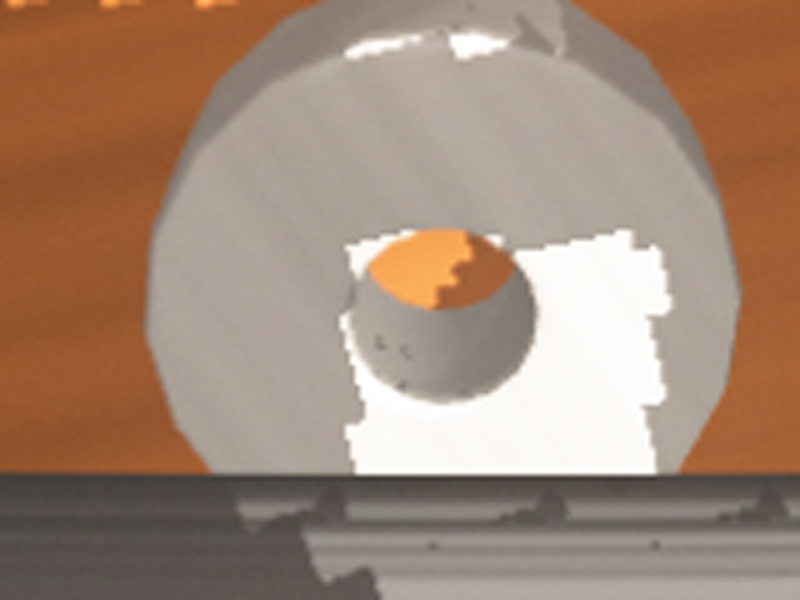

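The bore's upper rim is at about (318.9,313), on the jaws' centre line. I close the gripper.

```bash
python3 -m inch '[0,0,0,0,0,0,0,0,0,0,0,0,0,0,0,0,0,0,0,0,0,0,0,0,0,0,0,0,0,0,0,0,0,0,0,0,0,0,0,0,0,0]'
python3 -c "
from h import *
f=optics.grab_frame('wrist');crop(f,310,310,160,120,5,'pics/w4.png')
t,r=tool()
print(r.inv().apply(onz(f,318.9,313.1,.02)-t))"
```

```text
clock: 4.18
tool_pos: [0.4773, -0.1453, 0.0055]
tcp_rot: [2.462, 1.951, -0.0]
force: [-0.4, 0.0, -0.2]
finger_gap: 0.583
[ 0.0008934   0.00192405 -0.01446076]
```

View pics/w4.png

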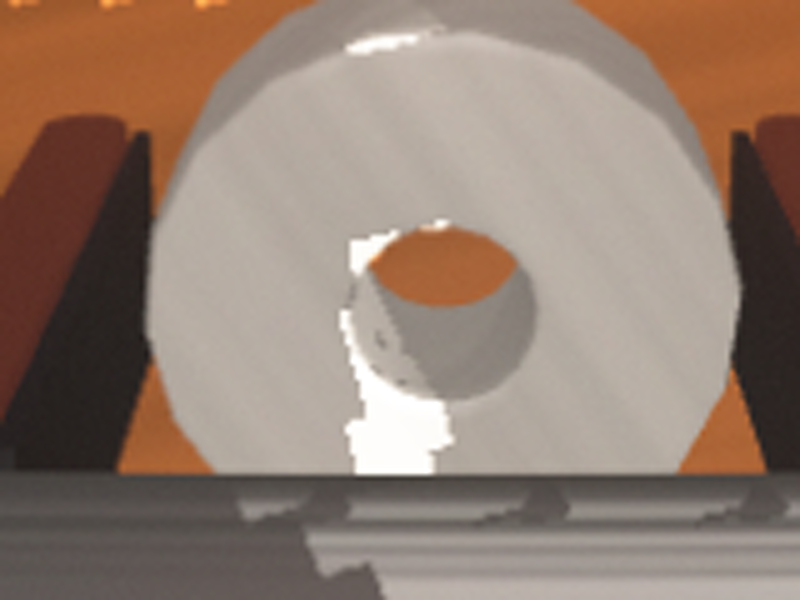

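```bash
python3 -m inch '[0,0,0,0,0,0,0,0,0,-2,0,0,0,0,0,0,-6,0,0,0,0,0,0,-10,0,0,0,0,0,0,-14,0,0,0,0,0,0,-14,0,0,0,0]'
python3 -c "
from h import *
goto((.662,.0755,.145))
f=optics.grab_frame('wrist');cv2.imwrite('pics/w5.png',f['color'][:,:,::-1])"
```

```text
clock: 4.73
tool_pos: [0.4804, -0.1464, 0.1549]
tcp_rot: [2.453, 1.944, 0.011]
force: [1.0, -1.1, -0.3]
finger_gap: 0.57
shift cm [25.76 12.59  1.11]
```

View pics/w5.png

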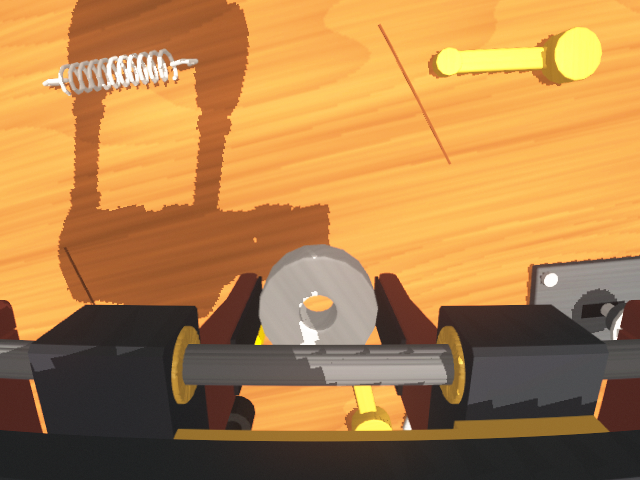

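The spacer is held between the fingers at (318,300). Now to the viewing pose beside the spindle.

```bash
python3 -m inch '[25.7,12.5,1,0,0,0,0,25.7,12.5,1,0,0,0,0,25.7,12.5,1,0,0,0,0,25.7,12.5,1,0,0,0,0,25.7,12.5,1,0,0,0,0,25.7,12.5,1,0,0,0,0,25.7,12.5,1,0,0,0,0,25.7,12.5,1,0,0,0,0]'
python3 -m inch '[0,0,0,0,0,0,0,0,0,0,0,0,0,0,0,0,0,0,0,0,0]'
python3 -c "
from h import *
goto((.662,.0755,.145))
f=optics.grab_frame('wrist');cv2.imwrite('pics/w6.png',f['color'][:,:,::-1])"
```

```text
clock: 5.45
tool_pos: [0.6587, 0.0821, 0.1292]
tcp_rot: [-2.453, -1.954, 0.006]
force: [-0.8, 0.7, -2.8]
finger_gap: 0.566
clock: 5.7
tool_pos: [0.6571, 0.0753, 0.1347]
tcp_rot: [-2.463, -1.949, 0.002]
force: [0.7, -0.0, -2.2]
finger_gap: 0.569
shift cm [ 0.13  0.47 -1.03]
```

View pics/w6.png

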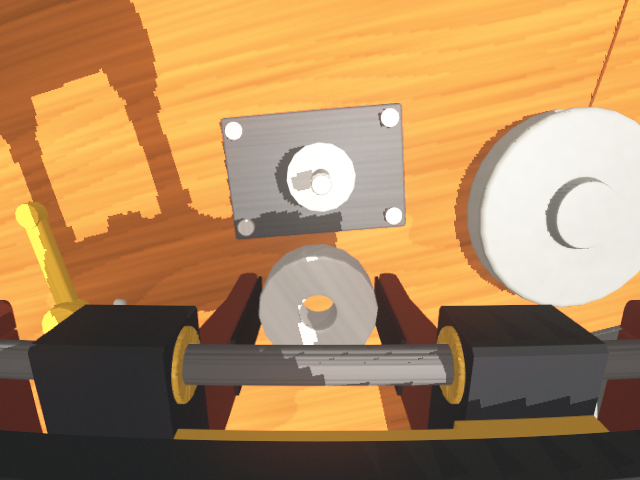

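The view is clear: the spindle tip is near (321,183) on the white flange at (321,176), and the spacer's bore is at (318,310). I settle, then enlarge.

```bash
python3 -m inch '[0,0,0,0,0,0,0,0,0,0,0,0,0,0,0,0,0,0,0,0,0,0,0,0,0,0,0,0]'
python3 -c "
from h import *
f=optics.grab_frame('wrist');crop(f,320,178,90,70,8,'pics/w7a.png');crop(f,318,305,90,70,8,'pics/w7b.png')
t,r=tool(); print(t,r.as_matrix().round(4)); import pickle; pickle.dump((f,t,r.as_rotvec()),open('f7.pkl','wb'))"
```

```text
clock: 6.08
tool_pos: [0.6578, 0.0759, 0.136]
tcp_rot: [2.463, 1.95, 0.001]
force: [-0.0, -0.0, -1.8]
finger_gap: 0.565
[0.65777114 0.07604373 0.13589391] [[ 2.292e-01  9.734e-01  5.000e-04]
 [ 9.734e-01 -2.292e-01  1.000e-04]
 [ 2.000e-04  5.000e-04 -1.000e+00]]
```

View pics/w7a.png

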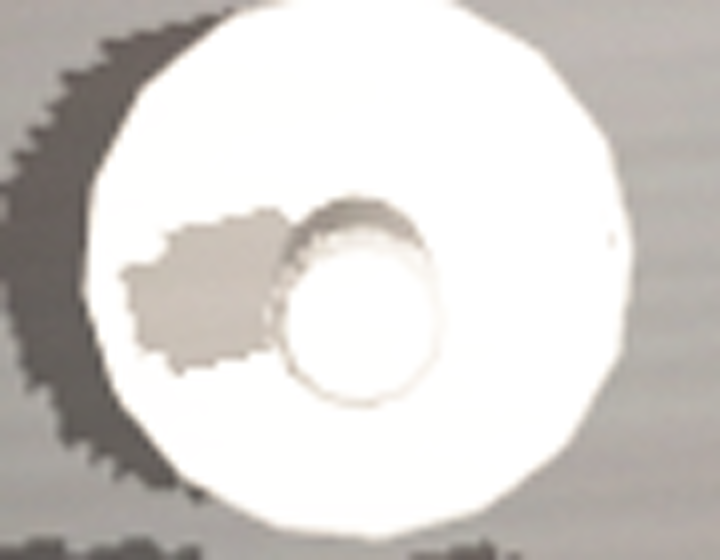

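View pics/w7b.png

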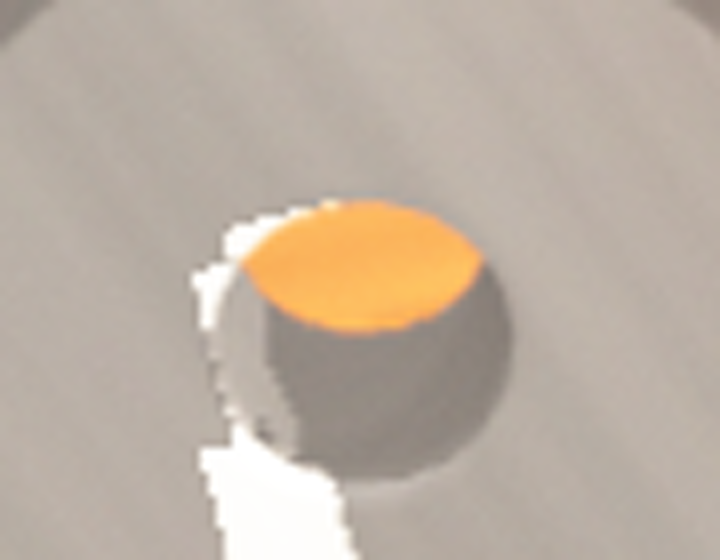

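Wrist-crop readings in full-picture pixels: spindle tip face (319.7,182.8), bore upper rim (318.0,312.3), flange centre (319.6,~176). I work out the offset.

```bash
python3 -c "
from h import *; import pickle
f,t,rv=pickle.load(open('f7.pkl','rb')); r=R.from_rotvec(rv)
S=onz(f,319.7,182.8,.092); B=onz(f,318.0,312.25,t[2]+.0145); F=onz(f,319.6,176,.05)
print('spindle',S,'flange',F,'bore',B,'d tool cm',r.inv().apply(S-B)*100,'bore in tool mm',r.inv().apply(B-t)*1000)
# stand corners bolts
"
```

```text
spindle [0.61415561 0.08766439 0.092     ] flange [0.61420777 0.08779969 0.05      ] bore [0.65940602 0.07606227 0.15039391] d tool cm [ 0.09122054 -4.67348465  5.83701835] bore in tool mm [  0.39525445   1.5945224  -14.49911861]
```

```bash
python3 -m inch '[0,-1.5,0,0,0,0,0,0.1,-3.0,1,0,0,0,0,0.1,-4.4,2,0,0,0,0,0.1,-4.7,2.7,0,0,0,0,0.1,-4.7,2.7,0,0,0,0,0.1,-4.7,2.7,0,0,0,0,0.1,-4.7,2.7,0,0,0,0,0.1,-4.7,2.7,0,0,0,0]'
python3 -c "
from h import *
t,r=tool(); off=r.apply([.0004,.0016,0]); S=np.array([.6142,.0877,.108])
goto(S-off)
f=optics.grab_frame('wrist');crop(f,318,305,160,120,5,'pics/w8.png')"
```

```text
clock: 6.8
tool_pos: [0.6132, 0.0879, 0.1093]
tcp_rot: [2.462, 1.95, 0.002]
force: [-0.2, 0.3, -1.8]
finger_gap: 0.568
shift cm [-0.03 -0.06  0.13]
```

View pics/w8.png

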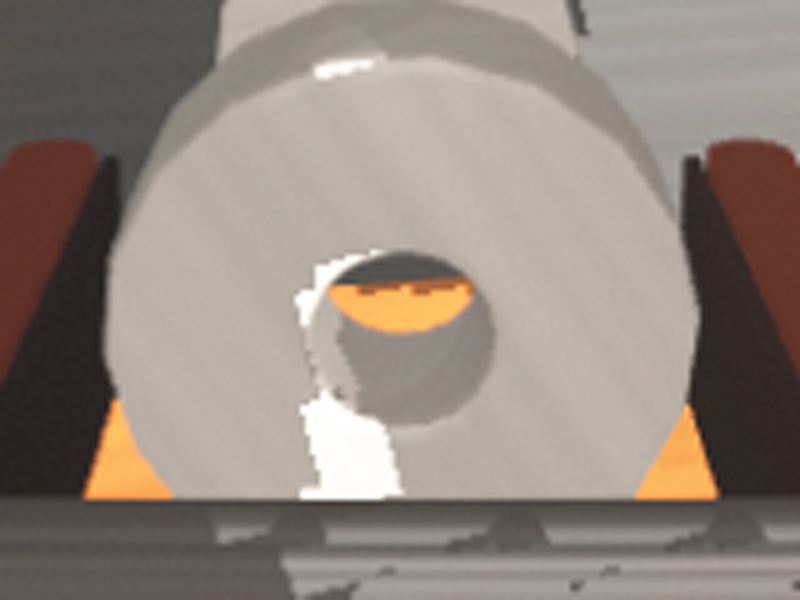

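```bash
python3 -m inch '[0,-0.05,0.5,0,0,0,0,0,-0.05,0.9,0,0,0,0,0,-0.05,1.1,0,0,0,0,0,-0.05,1.2,0,0,0,0,0,-0.05,1.3,0,0,0,0,0,-0.05,1.35,0,0,0,0,0,-0.05,1.35,0,0,0,0]'
python3 -c "
from h import *
t,r=tool(); off=r.apply([.0004,.0016,0]); S=np.array([.6142,.0877,.097])
goto(S-off)"
```

```text
clock: 7.43
tool_pos: [0.6118, 0.0882, 0.095]
tcp_rot: [-2.462, -1.951, 0.0]
force: [-0.4, 0.2, -1.8]
finger_gap: 0.568
shift cm [-0.03  0.09 -0.2 ]
```

```bash
python3 -m inch '[0,0.05,0.1,0,0,0,0,0,0.05,0.3,0,0,0,0,0,0.05,0.5,0,0,0,0,0,0.05,0.5,0,0,0,0]'
python3 -m inch '[0,0.02,0.2,0,0,0,0,0,0.02,0.4,0,0,0,0,0,0.02,0.5,0,0,0,0,0,0.02,0.5,0,0,0,0]'
```

```text
clock: 7.77
tool_pos: [0.612, 0.088, 0.0894]
tcp_rot: [-2.462, -1.951, 0.001]
force: [-0.6, 0.1, -3.1]
finger_gap: 0.566
clock: 8.1
tool_pos: [0.6123, 0.088, 0.0845]
tcp_rot: [-2.462, -1.951, 0.001]
force: [-0.1, 0.8, -1.9]
finger_gap: 0.567
```

Threaded, with no contact force. I lower towards the flange.

```bash
python3 -m inch '[0,0,0.4,0,0,0,0,0,0,0.8,0,0,0,0,0,0,1.2,0,0,0,0,0,0,1.6,0,0,0,0,0,0,1.9,0,0,0,0,0,0,2.1,0,0,0,0,0,0,2.2,0,0,0,0]'
python3 -m inch '[0,0,0.1,0,0,0,0,0,0,0.2,0,0,0,0,0,0,0.3,0,0,0,0,0,0,0.4,0,0,0,0]'
python3 -c "
from h import *
f=optics.grab_frame('wrist');cv2.imwrite('pics/w9.png',f['color'][:,:,::-1])
f=optics.grab_frame('scene');crop(f,405,240,120,90,6,'pics/s9.png')"
```

```text
clock: 8.68
tool_pos: [0.6122, 0.088, 0.0624]
tcp_rot: [-2.462, -1.951, 0.001]
force: [-0.3, -0.8, -1.4]
finger_gap: 0.568
clock: 9.02
tool_pos: [0.6126, 0.088, 0.0592]
tcp_rot: [2.462, 1.951, 0.001]
force: [0.6, 0.3, -2.3]
finger_gap: 0.567
```

View pics/w9.png

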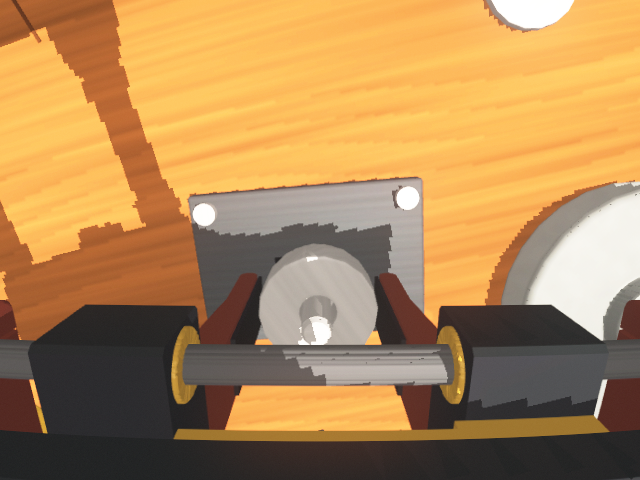

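View pics/s9.png

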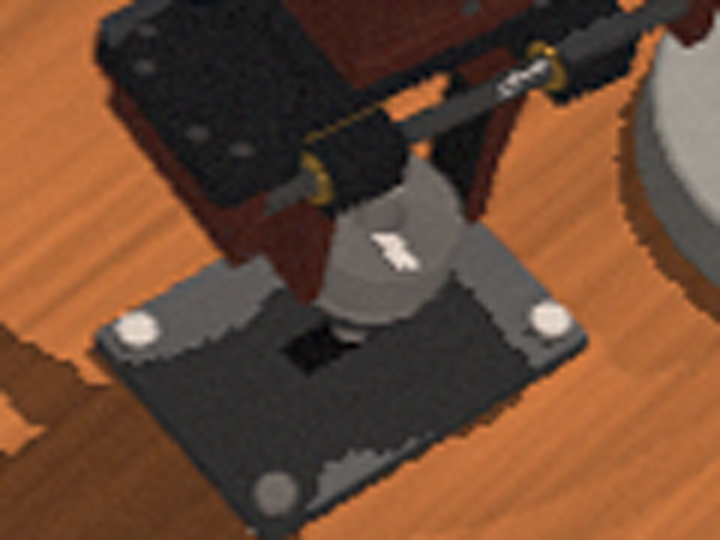

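The spindle's bright tip shows through the spacer at (318,328), so it is threaded. I go on down gently, pressing the sleeve.

```bash
for i in 1; do python3 -m inch '[0,0,0.1,0,0,0,0,0,0,0.2,0,0,0,0,0,0,0.3,0,0,0,0,0,0,0.4,0,0,0,0]'; python3 -m inch '[0,0,0.1,0,0,0,0,0,0,0.2,0,0,0,0,0,0,0.3,0,0,0,0,0,0,0.4,0,0,0,0]';done
```

```text
clock: 9.45
tool_pos: [0.6125, 0.088, 0.0549]
tcp_rot: [2.462, 1.951, -0.0]
force: [0.5, -0.3, -1.6]
finger_gap: 0.57
clock: 9.78
tool_pos: [0.6127, 0.088, 0.0524]
tcp_rot: [2.462, 1.951, 0.001]
force: [-3.3, -0.0, 5.0]
finger_gap: 0.566
```

Contact with the sleeve. I keep pushing, 3 mm per call.

```bash
python3 -m inch '[0,0,0.1,0,0,0,0,0,0,0.2,0,0,0,0,0,0,0.3,0,0,0,0]'; python3 -m inch '[0,0,0.1,0,0,0,0,0,0,0.2,0,0,0,0,0,0,0.3,0,0,0,0]'; python3 -m inch '[0,0,0.1,0,0,0,0,0,0,0.2,0,0,0,0,0,0,0.3,0,0,0,0]'
```

```text
clock: 10.03
tool_pos: [0.6127, 0.088, 0.0494]
tcp_rot: [2.462, 1.95, 0.001]
force: [-3.6, 0.1, 5.9]
finger_gap: 0.572
clock: 10.28
tool_pos: [0.6127, 0.088, 0.0464]
tcp_rot: [2.462, 1.95, 0.001]
force: [-3.6, -0.8, 4.8]
finger_gap: 0.567
clock: 10.53
tool_pos: [0.6127, 0.088, 0.0434]
tcp_rot: [2.462, 1.951, 0.001]
force: [-3.8, 0.5, 5.7]
finger_gap: 0.568
```

```bash
python3 -m inch '[0,0,0.1,0,0,0,0,0,0,0.2,0,0,0,0]'; python3 -m inch '[0,0,0.05,0,0,0,0,0,0,0.1,0,0,0,0]';  python3 -m inch '[0,0,0.05,0,0,0,0]';python3 -m inch '[0,0,0.05,0,0,0,0]'
```

```text
clock: 10.7
tool_pos: [0.6127, 0.088, 0.0414]
tcp_rot: [2.462, 1.95, 0.001]
force: [-2.8, -0.3, 6.1]
finger_gap: 0.57
clock: 10.87
tool_pos: [0.6127, 0.088, 0.0404]
tcp_rot: [2.462, 1.951, 0.001]
force: [-2.9, -0.6, 5.4]
finger_gap: 0.568
clock: 10.95
tool_pos: [0.6127, 0.088, 0.0398]
tcp_rot: [2.462, 1.95, 0.001]
force: [-3.7, -0.2, 5.2]
finger_gap: 0.568
clock: 11.03
tool_pos: [0.6127, 0.088, 0.0394]
tcp_rot: [2.462, 1.95, 0.001]
force: [-4.8, -0.2, 8.7]
finger_gap: 0.57
```

```bash
python3 -m inch '[0,0,0.03,0,0,0,0]';  python3 -m inch '[0,0,0.03,0,0,0,0]'
```

```text
clock: 11.12
tool_pos: [0.6127, 0.0881, 0.0394]
tcp_rot: [2.462, 1.95, 0.001]
force: [-4.2, -0.4, 8.4]
finger_gap: 0.567
clock: 11.2
tool_pos: [0.6127, 0.088, 0.0394]
tcp_rot: [2.462, 1.95, 0.002]
force: [-5.3, -0.8, 8.7]
finger_gap: 0.569
```

```bash
python3 -m inch '[0,0,0.05,0,0,0,0]';  python3 -m inch '[0,0,0.05,0,0,0,0,0,0,0.05,0,0,0,0]'
```

```text
clock: 11.28
tool_pos: [0.6128, 0.088, 0.0394]
tcp_rot: [2.462, 1.95, 0.002]
force: [-7.1, -1.0, 10.9]
finger_gap: 0.566
clock: 11.45
tool_pos: [0.6129, 0.0881, 0.0394]
tcp_rot: [2.461, 1.95, 0.003]
force: [-5.6, -0.5, 11.2]
finger_gap: 0.568
```

The sleeve is at its stop: the TCP stalls at 39.4 mm, so the spacer's underside is at about 33.9 mm, with force rising. I ease off and release.

```bash
python3 -m inch '[0,0,-0.15,0,0,0,0,0,0,-0.15,0,0,0,0.8,0,0,-0.15,0,0,0,0.8,0,0,-0.15,0,0,0,0.8,0,0,-0.15,0,0,0,0.8]'; python3 -m inch '[0,0,-3,0,0,0,0.8,0,0,-7,0,0,0,0.8,0,0,-10,0,0,0,0.8,0,0,-10.5,0,0,0,0.8,0,0,-10.5,0,0,0,0.8]'
python3 -c "
from h import *
goto((.488,.2302,.12),1.805)
f=optics.grab_frame('scene');crop(f,405,240,120,90,6,'pics/s10.png');f=optics.grab_frame('wrist');cv2.imwrite('pics/w10.png',f['color'][:,:,::-1])"
```

```text
clock: 11.87
tool_pos: [0.6124, 0.088, 0.0375]
tcp_rot: [-2.462, -1.951, 0.001]
force: [0.3, -0.2, -0.3]
finger_gap: 0.792
clock: 12.28
tool_pos: [0.614, 0.0882, 0.1464]
tcp_rot: [2.46, 1.949, 0.008]
force: [-0.3, 0.2, -0.9]
finger_gap: 0.797
shift cm [ 10.94 -15.53   2.57]
turn [ 0.006 -0.001 -0.465]
turn [-1.000e-03 -8.000e-03  2.677e+00]
```

View pics/s10.png

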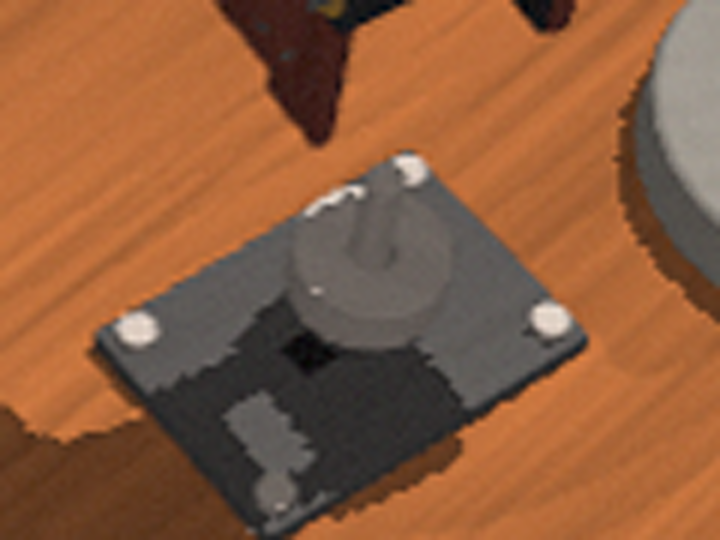

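View pics/w10.png

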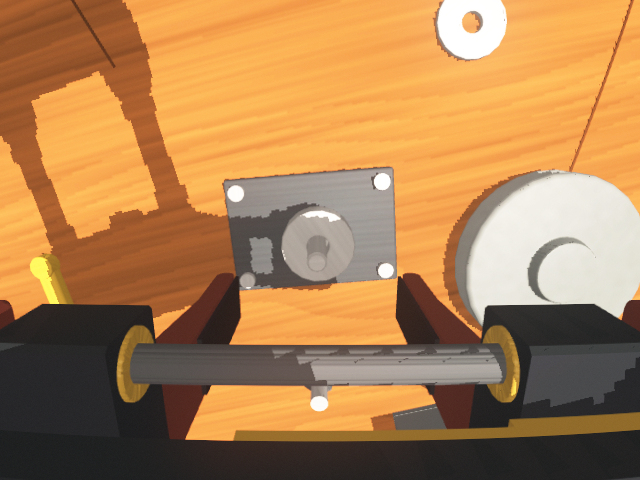

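The spacer sits low and flat on the pressed sleeve, with the spindle through it at (318,255). Next the washer, seen at (472,22).

```bash
python3 -m inch '[10.9,-15.5,2,0,0,0,1,10.9,-15.5,2,0,0,0,1,10.9,-15.5,2,0,0,0,1,10.9,-15.5,2,0,0,0,1,10.9,-15.5,2,0,0,0,1,10.9,-15.5,2,0,0,0,1,10.9,-15.5,2,0,0,0,1,10.9,-15.5,2,0,0,0,1]'
python3 -m inch '[0,0,0,0,0,0,1,0,0,0,0,0,0,1]'
python3 -c "
from h import *
goto((.488,.2302,.12))
f=optics.grab_frame('wrist');print(proj(f,(.488,.2302,.006)));cv2.imwrite('pics/w11.png',f['color'][:,:,::-1])"
```

```text
clock: 13.05
tool_pos: [0.4864, 0.2289, 0.1213]
tcp_rot: [-2.462, -1.951, 0.004]
force: [0.5, -0.4, 0.2]
finger_gap: 1.003
clock: 13.22
tool_pos: [0.4872, 0.2285, 0.1224]
tcp_rot: [2.464, 1.949, -0.001]
force: [0.9, -0.4, 0.7]
finger_gap: 1.003
shift cm [0.18 0.04 0.24]
[[319.75967023 235.12247111]]
```

View pics/w11.png

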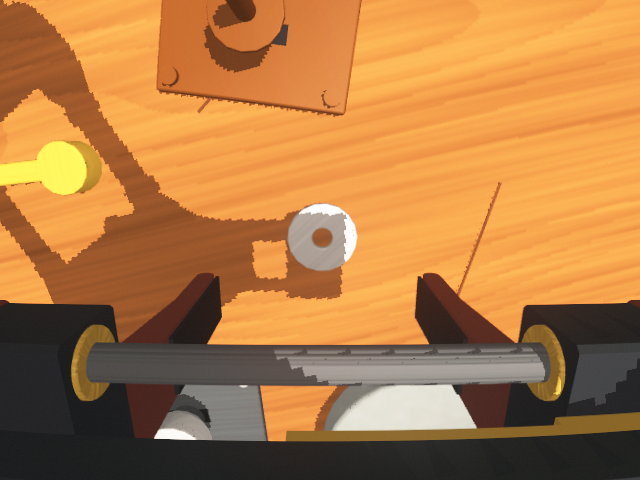

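The washer centre is seen at (322,237), predicted (319.8,235.1), so about 1.5 mm to correct. I descend with that correction.

```bash
python3 -m inch '[0.2,0.1,4,0,0,0,1,0.2,0.1,8,0,0,0,1,0.2,0.1,10,0,0,0,1,0.2,0.1,11,0,0,0,1,0.2,0.1,11,0,0,0,1,0.2,0.1,11,0,0,0,1,0.2,0.1,11,0,0,0,1,0.2,0.1,11,0,0,0,1]'
python3 -c "
from h import *
t,r=tool()
f=optics.grab_frame('wrist');crop(f,318,305,160,120,5,'pics/w12.png')
goto((.4887,.2312,.003)); import pickle; pickle.dump((f,t,r.as_rotvec()),open('f12.pkl','wb'))"
```

```text
clock: 13.93
tool_pos: [0.4895, 0.2318, 0.0155]
tcp_rot: [2.462, 1.95, 0.006]
force: [0.4, 0.2, -0.3]
finger_gap: 0.999
shift cm [-0.07 -0.05  1.22]
```

View pics/w12.png

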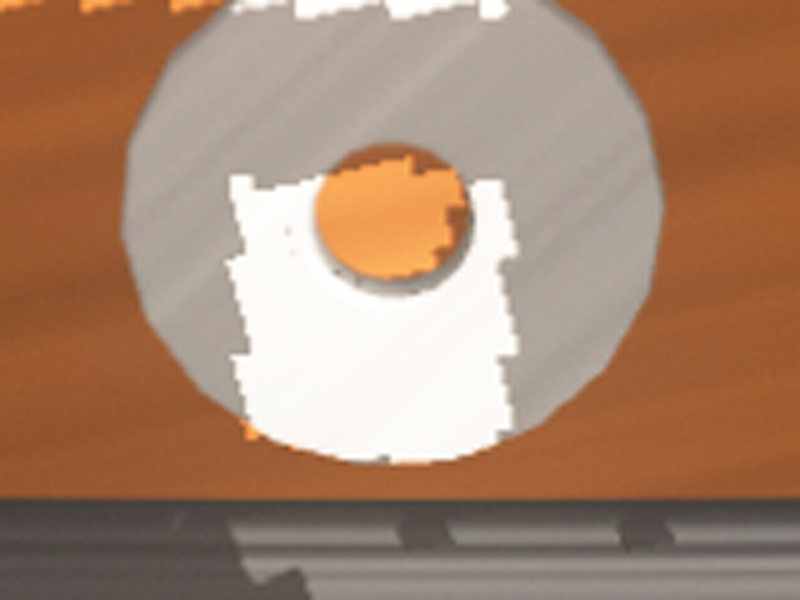

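```bash
python3 -c "
from h import *; import pickle
f,t,rv=pickle.load(open('f12.pkl','rb')); r=R.from_rotvec(rv)
B=onz(f,316.0,288.6,.006); print(B,r.inv().apply(B-t)*1000)"
```

```text
[0.48997376 0.23130737 0.006     ] [-0.38272205  0.5206059   9.4828601 ]
```

```bash
python3 -m inch '[0,0,0.5,0,0,0,1,0,0,0.9,0,0,0,1,0,0,1.1,0,0,0,1,0,0,1.1,0,0,0,1,0,0,1.1,0,0,0,1]'
```

```text
clock: 14.4
tool_pos: [0.4877, 0.2313, 0.0015]
tcp_rot: [-2.462, -1.951, 0.001]
force: [-0.6, -0.3, 0.6]
finger_gap: 1.001
```

```bash
python3 -m inch '[0,0.2,-0.05,0,0,0,1,0,0.2,-0.05,0,0,0,1,0,0.2,-0.05,0,0,0,1]'; python3 -m inch '[0,0,0,0,0,0,0,0,0,0,0,0,0,0,0,0,0,0,0,0,0,0,0,0,0,0,0,0,0,0,0,0,0,0,0,0,0,0,0,0,0,0,0,0,0,0,0,0,0]'
```

```text
clock: 14.65
tool_pos: [0.4902, 0.2309, 0.0027]
tcp_rot: [2.463, 1.951, 0.001]
force: [0.2, 0.5, 0.2]
finger_gap: 1.0
clock: 15.23
tool_pos: [0.4899, 0.2309, 0.0024]
tcp_rot: [2.462, 1.951, 0.0]
force: [-1.0, -0.4, 0.2]
finger_gap: 0.572
```

```bash
python3 -m inch '[0,0,0,0,0,0,0]'; python3 -c "
from h import *
f=optics.grab_frame('wrist');crop(f,318,305,160,120,5,'pics/w13.png')"
```

```text
clock: 15.32
tool_pos: [0.4899, 0.2309, 0.0024]
tcp_rot: [-2.462, -1.951, 0.0]
force: [0.3, -0.4, 0.4]
finger_gap: 0.569
```

View pics/w13.png

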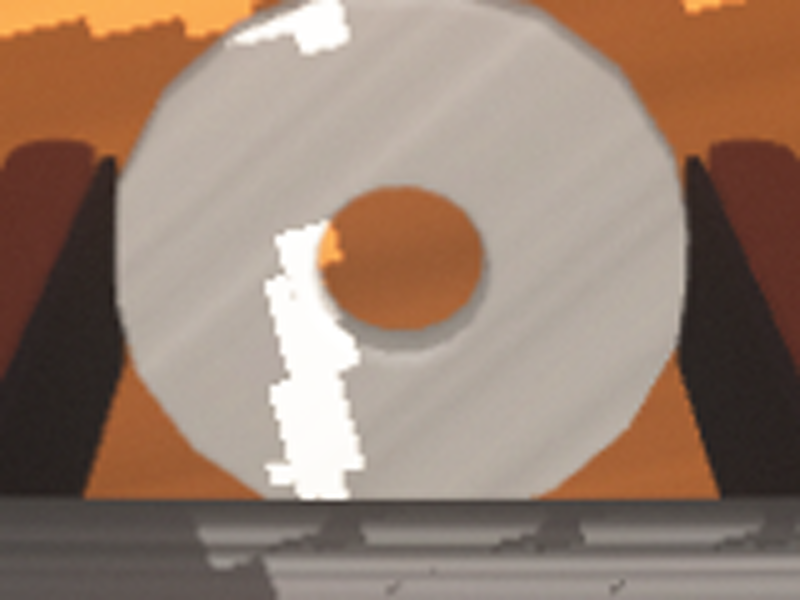

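The washer is gripped symmetrically, with its bore centre at (318.0,298.2). I lift it.

```bash
python3 -m inch '[0,0,-2,0,0,0,0,0,0,-6,0,0,0,0,0,0,-10,0,0,0,0,0,0,-13,0,0,0,0,0,0,-13,0,0,0,0,0,0,-13,0,0,0,0]'; python3 -c "
from h import *
f=optics.grab_frame('wrist');t,r=tool()
B=onz(f,318.0,298.2,t[2]+.0036);o=r.inv().apply(B-t);print(o)
cv2.imwrite('pics/w14.png',f['color'][:,:,::-1])
goto(np.array((.6141,.0877,.13))+r.apply([0,.048,0])-r.apply([o[0],o[1],0]))"
```

```text
clock: 15.87
tool_pos: [0.4911, 0.2313, 0.135]
tcp_rot: [2.461, 1.95, 0.007]
force: [0.0, -0.1, -0.7]
finger_gap: 0.571
[ 0.00116284  0.0018252  -0.00359815]
shift cm [-11.22  19.97   0.26]
```

View pics/w14.png

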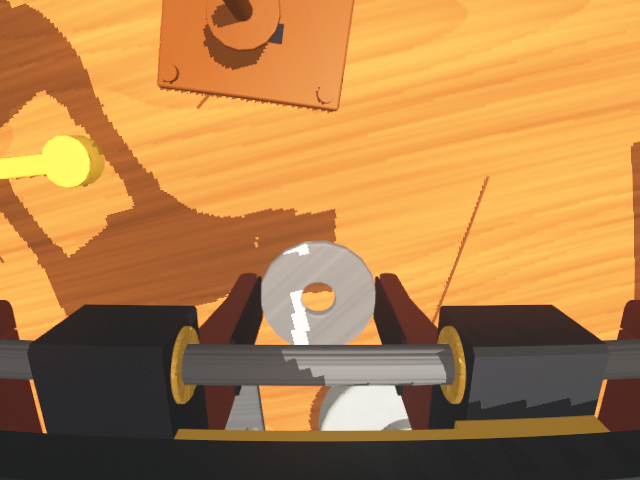

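```bash
python3 -m inch '[-11.2,19.9,-0.3,0,0,0,0,-11.2,19.9,-0.3,0,0,0,0,-11.2,19.9,-0.3,0,0,0,0,-11.2,19.9,-0.3,0,0,0,0,-11.2,19.9,-0.3,0,0,0,0,-11.2,19.9,-0.3,0,0,0,0,-11.2,19.9,-0.3,0,0,0,0,-11.2,19.9,-0.3,0,0,0,0]'
python3 -m inch '[0,0,0,0,0,0,0,0,0,0,0,0,0,0,0,0,0,0,0,0,0,0,0,0,0,0,0,0,0,0,0,0,0,0,0,0,0,0,0,0,0,0]'
python3 -c "
from h import *
f=optics.grab_frame('wrist');crop(f,320,185,90,70,8,'pics/w15a.png');crop(f,318,300,90,70,8,'pics/w15b.png')
t,r=tool(); import pickle; pickle.dump((f,t,r.as_rotvec()),open('f15.pkl','wb'))"
```

```text
clock: 16.58
tool_pos: [0.6573, 0.0753, 0.1319]
tcp_rot: [-2.462, -1.946, 0.007]
force: [0.8, 0.3, -0.5]
finger_gap: 0.567
clock: 17.08
tool_pos: [0.6578, 0.0768, 0.1358]
tcp_rot: [2.461, 1.952, 0.001]
force: [0.7, 0.2, -1.1]
finger_gap: 0.57
```

View pics/w15a.png

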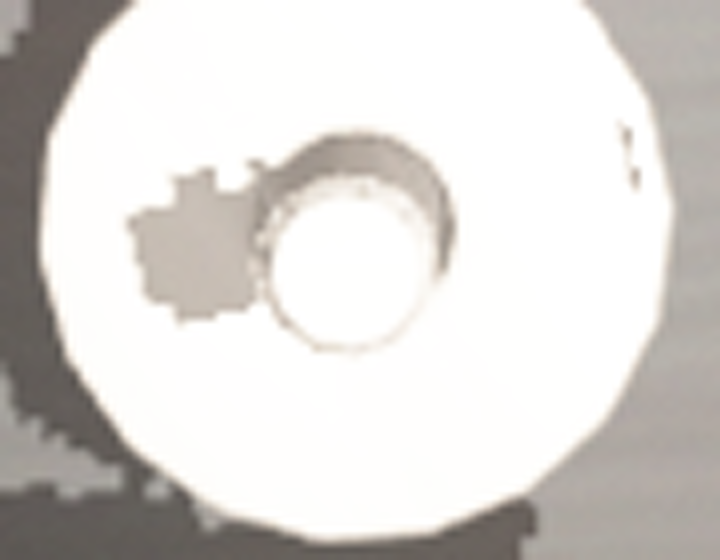

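View pics/w15b.png

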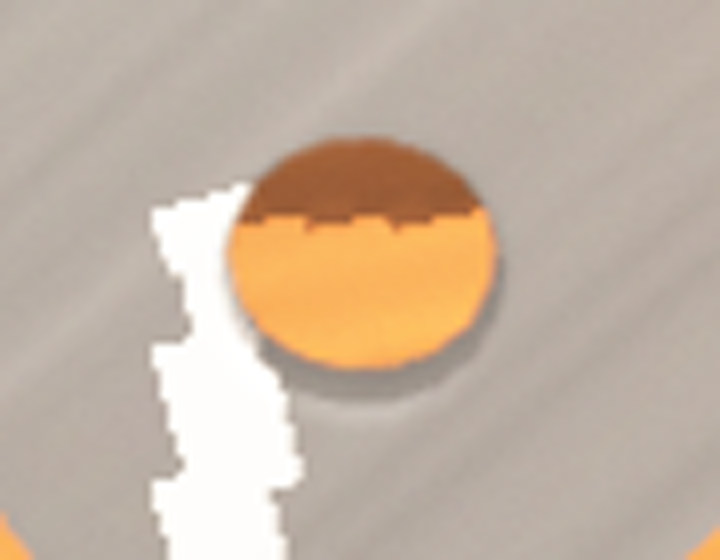

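Readings: tip (318.8,183.1), washer bore (318.1,298.1).

```bash
python3 -c "
from h import *; import pickle
f,t,rv=pickle.load(open('f15.pkl','rb')); r=R.from_rotvec(rv)
S=onz(f,318.8,183.1,.092); B=onz(f,318.1,298.1,t[2]+.0036)
print(t,'spindle',S,'bore',B,'d tool cm',r.inv().apply(S-B)*100,'bore in tool mm',r.inv().apply(B-t)*1000)
"
```

```text
[0.65787885 0.07669355 0.13575913] spindle [0.61421703 0.08803157 0.092     ] bore [0.65781795 0.07742115 0.13935913] d tool cm [ 0.03718238 -4.48934823  4.73386302] bore in tool mm [ 0.69514901 -0.2236843  -3.59997729]
```

```bash
python3 -m inch '[0,-1.5,0.5,0,0,0,0,0,-3,1.3,0,0,0,0,0,-4.3,2.2,0,0,0,0,0,-4.5,2.9,0,0,0,0,0,-4.5,3.2,0,0,0,0,0,-4.5,3.2,0,0,0,0,0,-4.5,3.2,0,0,0,0,0,-4.5,3.2,0,0,0,0]'
python3 -c "
from h import *
t,r=tool(); goto(np.array([.6142,.0879,.0935])-r.apply([.0005,-.0002,0]))
f=optics.grab_frame('wrist');crop(f,318,300,160,120,5,'pics/w16.png')"
```

```text
clock: 17.8
tool_pos: [0.615, 0.0864, 0.104]
tcp_rot: [2.462, 1.95, 0.001]
force: [1.0, 0.9, -1.4]
finger_gap: 0.573
shift cm [ 0.08 -0.09  1.05]
```

View pics/w16.png

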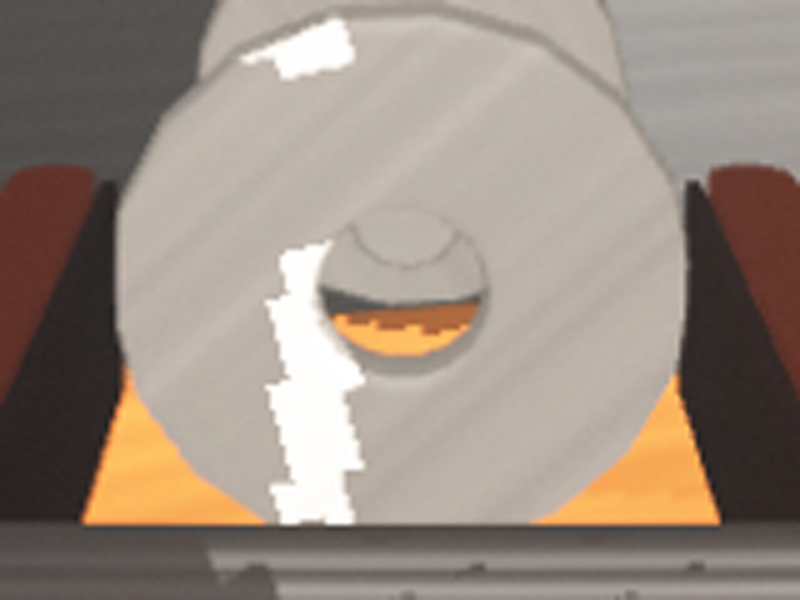

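The spindle tip shows through the washer's bore, centred left-right (arc at crop x≈407, bore at 403). Down slowly with a small y correction.

```bash
python3 -m inch '[0.03,-0.07,0.3,0,0,0,0,0.03,-0.07,0.6,0,0,0,0,0.03,-0.07,0.7,0,0,0,0,0.03,-0.07,0.8,0,0,0,0,0.03,-0.07,0.8,0,0,0,0,0.03,-0.07,0.8,0,0,0,0]'
python3 -c "
from h import *
t,r=tool(); goto(np.array([.6142,.0879,.0935])-r.apply([.0005,-.0002,0]))
f=optics.grab_frame('wrist');crop(f,318,300,100,80,7,'pics/w17.png')"
```

```text
clock: 18.35
tool_pos: [0.6136, 0.087, 0.0953]
tcp_rot: [-2.462, -1.951, 0.0]
force: [0.1, 0.5, 0.4]
finger_gap: 0.571
shift cm [0.05 0.06 0.18]
```

View pics/w17.png

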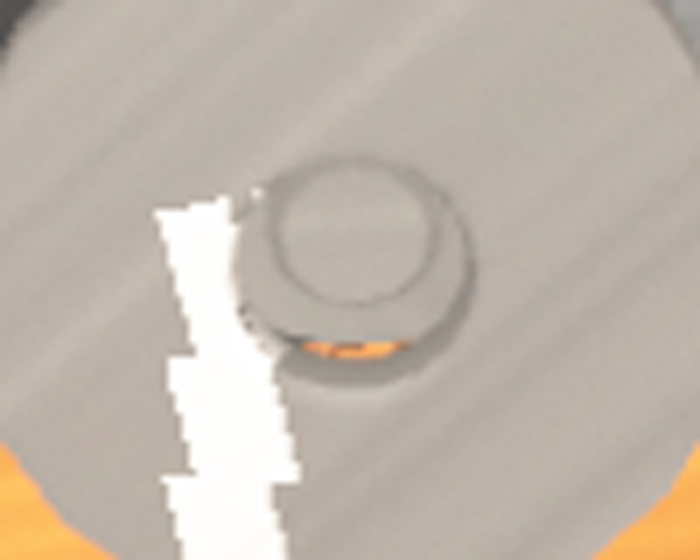

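```bash
python3 -c "
from h import *
f=optics.grab_frame('wrist');t,r=tool()
c=lambda x,y:(268+(x+.5)/7-.5,260+(y+.5)/7-.5)
S=onz(f,*c(355,230),.092);B=onz(f,*c(354,270),t[2]+.0036);print(t,S,B,r.inv().apply(S-B)*1000)"
```

```text
[0.61360542 0.08704835 0.09554235] [0.61380986 0.08769698 0.092     ] [0.61359473 0.08767495 0.09914235] [0.07042005 0.20353824 7.14237876]
```

Bore and tip agree to 0.2 mm. I go down.

```bash
python3 -m inch '[0,0.02,0.2,0,0,0,0,0,0.02,0.4,0,0,0,0,0,0.02,0.5,0,0,0,0,0,0.02,0.5,0,0,0,0]'
python3 -m inch '[0,0,0.2,0,0,0,0,0,0,0.4,0,0,0,0,0,0,0.6,0,0,0,0,0,0,0.6,0,0,0,0]'
```

```text
clock: 18.78
tool_pos: [0.6135, 0.087, 0.0899]
tcp_rot: [-2.462, -1.951, 0.001]
force: [0.3, -0.7, -0.5]
finger_gap: 0.573
clock: 19.12
tool_pos: [0.6135, 0.087, 0.0837]
tcp_rot: [-2.462, -1.951, 0.001]
force: [-0.6, 1.0, -1.0]
finger_gap: 0.567
```

```bash
python3 -m inch '[0,0,0.4,0,0,0,0,0,0,0.8,0,0,0,0,0,0,1.2,0,0,0,0,0,0,1.6,0,0,0,0,0,0,2.0,0,0,0,0,0,0,2.2,0,0,0,0,0,0,2.3,0,0,0,0,0,0,2.3,0,0,0,0]'
python3 -m inch '[0,0,0.1,0,0,0,0,0,0,0.2,0,0,0,0,0,0,0.3,0,0,0,0]'
python3 -m inch '[0,0,0.05,0,0,0,0,0,0,0.1,0,0,0,0]'
```

```text
clock: 19.78
tool_pos: [0.6136, 0.087, 0.061]
tcp_rot: [-2.462, -1.951, 0.001]
force: [-0.6, 0.6, -1.0]
finger_gap: 0.571
clock: 20.03
tool_pos: [0.6139, 0.087, 0.0586]
tcp_rot: [2.462, 1.951, 0.001]
force: [-0.4, 0.2, 0.2]
finger_gap: 0.568
clock: 20.2
tool_pos: [0.6138, 0.087, 0.0574]
tcp_rot: [2.462, 1.951, 0.0]
force: [0.4, 0.4, -0.8]
finger_gap: 0.572
```

```bash
python3 -m inch '[0,0,0.05,0,0,0,0,0,0,0.1,0,0,0,0]'
python3 -m inch '[0,0,0.05,0,0,0,0,0,0,0.05,0,0,0,0]'
```

```text
clock: 20.37
tool_pos: [0.6138, 0.087, 0.0564]
tcp_rot: [2.462, 1.951, 0.0]
force: [-0.2, -0.9, -0.5]
finger_gap: 0.567
clock: 20.53
tool_pos: [0.6139, 0.087, 0.0564]
tcp_rot: [2.462, 1.951, 0.0]
force: [-1.4, -0.1, 0.7]
finger_gap: 0.575
```

Contact at TCP 56.4 mm puts the washer's underside at 54 mm, as it should be. I release and rise.

```bash
python3 -m inch '[0,0,0,0,0,0,0.8,0,0,0,0,0,0,0.8,0,0,0,0,0,0,0.8,0,0,0,0,0,0,0.8]'; python3 -m inch '[0,0,-3,0,0,0,0.8,0,0,-6,0,0,0,0.8,0,0,-9,0,0,0,0.8,0,0,-9,0,0,0,0.8,0,0,-9,0,0,0,0.8]'
python3 -c "
from h import *
f=optics.grab_frame('scene');crop(f,405,240,120,90,6,'pics/s18.png');f=optics.grab_frame('wrist');cv2.imwrite('pics/w18.png',f['color'][:,:,::-1])
goto((.6394,-.261,.13))
print([ (n,proj(optics.grab_frame('scene'),P)) for n,P in dict(spc=(.6142,.0878,.054),w=(.6142,.0878,.06)).items()])"
```

```text
clock: 20.87
tool_pos: [0.6138, 0.087, 0.0558]
tcp_rot: [-2.462, -1.951, 0.0]
force: [-0.2, -0.1, 0.6]
finger_gap: 0.79
clock: 21.28
tool_pos: [0.615, 0.0871, 0.1488]
tcp_rot: [2.46, 1.949, 0.007]
force: [-0.3, -0.6, -0.0]
finger_gap: 0.8
shift cm [-33.28  10.49   1.48]
[('spc', array([[406.15372413, 235.18559997]])), ('w', array([[406.59560312, 233.30502704]]))]
```

View pics/s18.png

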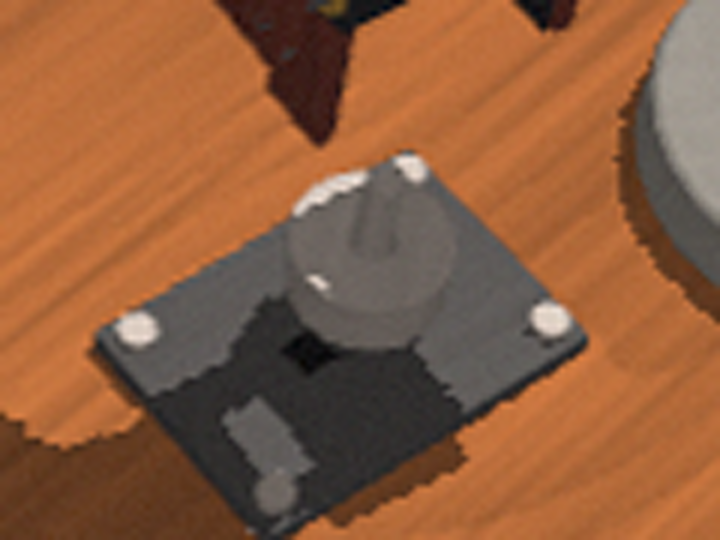

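View pics/w18.png

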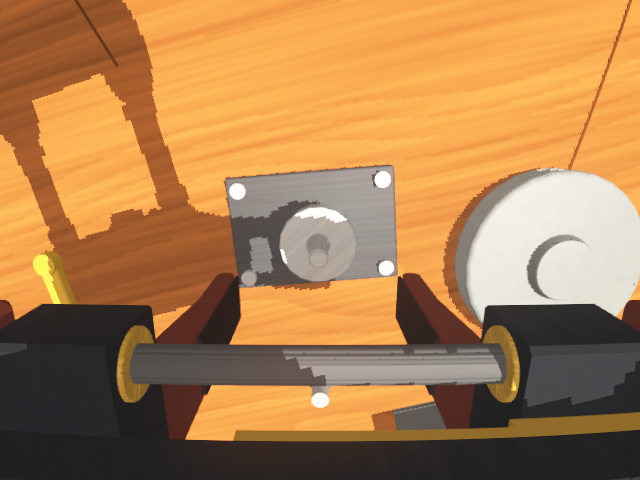

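The washer sits flat on the spacer, with the spindle at (318,250). Next the black bushing.

```bash
python3 -m inch '[-33.2,10.4,1.4,0,0,0,1,-33.2,10.4,1.4,0,0,0,1,-33.2,10.4,1.4,0,0,0,1,-33.2,10.4,1.4,0,0,0,1,-33.2,10.4,1.4,0,0,0,1,-33.2,10.4,1.4,0,0,0,1,-33.2,10.4,1.4,0,0,0,1,-33.2,10.4,1.4,0,0,0,1]'
python3 -m inch '[0,0,0,0,0,0,1,0,0,0,0,0,0,1,0,0,0,0,0,0,1]'
python3 -c "
from h import *
goto((.6394,-.261,.12))
f=optics.grab_frame('wrist');print(proj(f,(.6394,-.261,.026)));cv2.imwrite('pics/w19.png',f['color'][:,:,::-1])"
```

```text
clock: 22.15
tool_pos: [0.6371, -0.2469, 0.1305]
tcp_rot: [-2.461, -1.949, 0.002]
force: [-0.1, 0.2, 0.4]
finger_gap: 1.003
clock: 22.4
tool_pos: [0.6375, -0.2446, 0.1309]
tcp_rot: [-2.461, -1.949, 0.001]
force: [0.1, -0.1, 0.6]
finger_gap: 1.001
shift cm [-1.55  0.56  1.09]
[[295.07640721 246.39832953]]
```

View pics/w19.png

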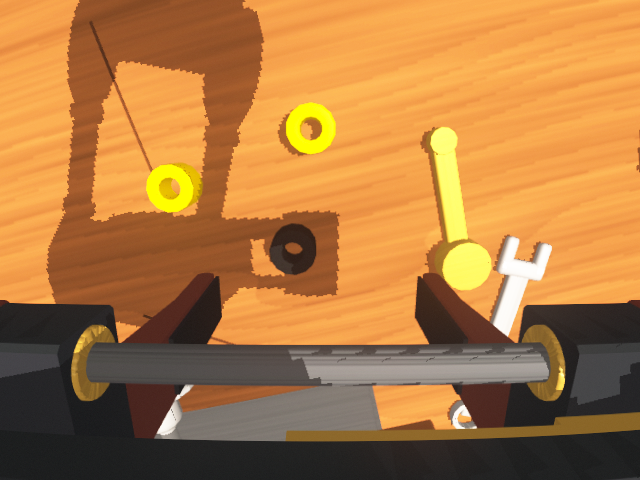

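The black bushing is at (293,248), predicted (295,246), with the yellow ones at (310,128) and (172,188) left aside. A cabinet lies on the far side, so I check its clearance before going lower.

```bash
python3 -c "
from h import *
f=optics.grab_frame('top')
cv2.imwrite('pics/t20.png',cv2.resize(f['color'][90:290,340:640,::-1],None,fx=2.6,fy=2.6,interpolation=cv2.INTER_CUBIC))
for v in (137,142,148):
  for z in (0,.1,.2,.3): print(v,z,onz(f,450,v,z)[:2].round(3))
"
```

```text
137 0 [ 0.783 -0.269]
137 0.1 [ 0.753 -0.242]
137 0.2 [ 0.723 -0.216]
137 0.3 [ 0.694 -0.19 ]
142 0 [ 0.773 -0.268]
142 0.1 [ 0.744 -0.242]
142 0.2 [ 0.715 -0.216]
142 0.3 [ 0.687 -0.19 ]
148 0 [ 0.76  -0.268]
148 0.1 [ 0.733 -0.242]
148 0.2 [ 0.706 -0.215]
148 0.3 [ 0.678 -0.189]
```

View pics/t20.png

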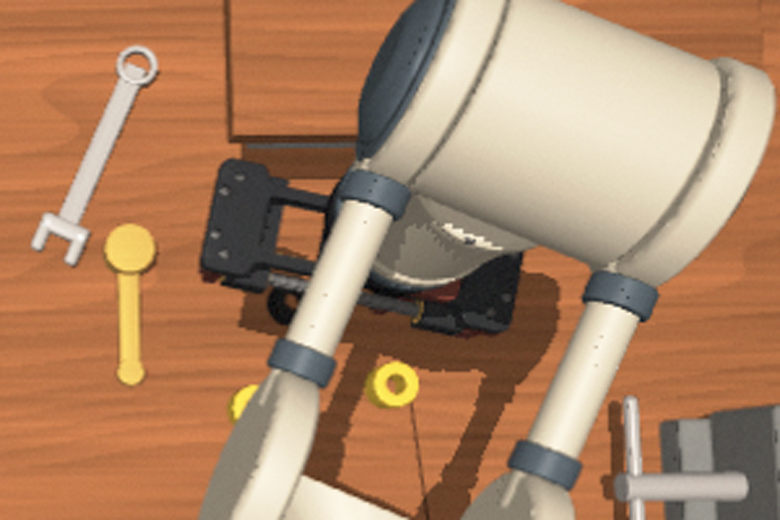

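```bash
python3 -c "
from h import *
f=optics.grab_frame('wrist')
crop(f,290,410,240,70,3.3,'pics/w20.png')
for p in ((300,392),(300,400),(360,430)):
  for z in (0,.05,.1): print(p,z,onz(f,*p,z)[:2].round(3))
"
```

```text
(300, 392) 0 [ 0.776 -0.291]
(300, 392) 0.05 [ 0.741 -0.28 ]
(300, 392) 0.1 [ 0.707 -0.27 ]
(300, 400) 0 [ 0.784 -0.293]
(300, 400) 0.05 [ 0.748 -0.282]
(300, 400) 0.1 [ 0.712 -0.271]
(360, 430) 0 [ 0.827 -0.248]
(360, 430) 0.05 [ 0.784 -0.244]
(360, 430) 0.1 [ 0.741 -0.241]
```

View pics/w20.png

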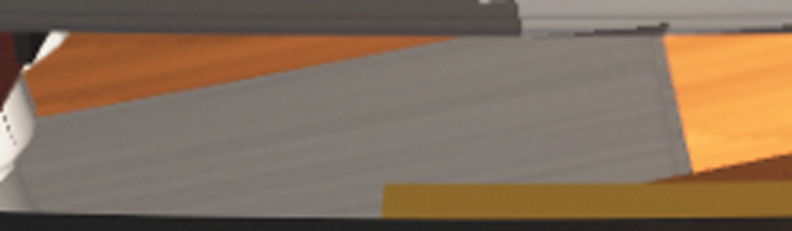

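The cabinet front is at about x = 0.765 and low, and the gripper's far edge reaches about 0.70, so it clears. I go over the bushing and down.

```bash
python3 -m inch '[-1.0,0.5,0.5,0,0,0,1,-1.5,0.5,3,0,0,0,1,-1.5,0.5,6,0,0,0,1,-1.5,0.5,8,0,0,0,1,-1.5,0.5,8,0,0,0,1,-1.5,0.5,8,0,0,0,1,-1.5,0.5,8,0,0,0,1,-1.5,0.5,8,0,0,0,1]'
python3 -c "
from h import *
goto((.6394,-.261,.005))
f=optics.grab_frame('wrist');print(proj(f,(.6394,-.261,.026)));crop(f,318,280,160,120,5,'pics/w21.png')"
```

```text
clock: 23.22
tool_pos: [0.6407, -0.2613, 0.0554]
tcp_rot: [2.459, 1.949, 0.003]
force: [-0.6, 0.2, 0.6]
finger_gap: 1.0
shift cm [ 0.   -0.15  5.04]
[[316.96185409 270.82871053]]
```

View pics/w21.png

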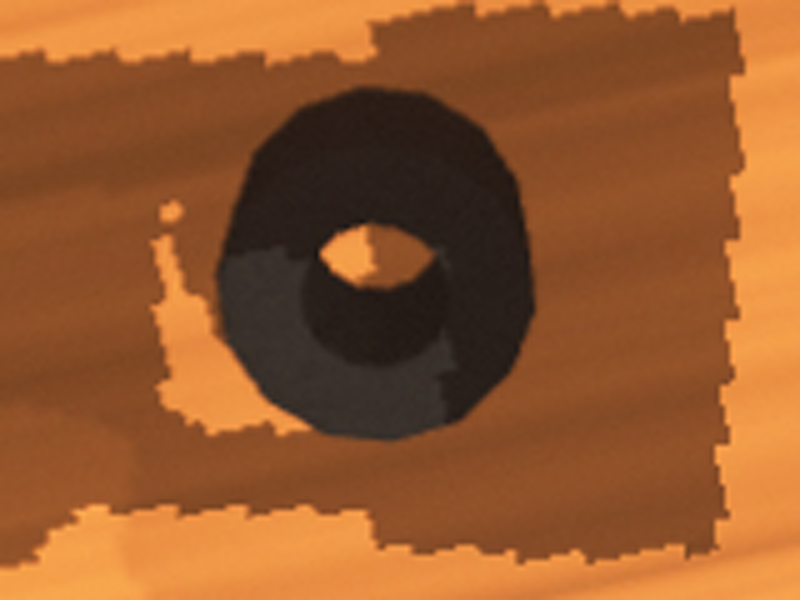

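```bash
python3 -m inch '[0,0,0,0,0,0,1]'; python3 -c "
from h import *
f=optics.grab_frame('wrist');t,r=tool();print(r.inv().apply(onz(f,313,279,.026)-t)*1000,onz(f,313,279,.026))"
```

```text
clock: 23.35
tool_pos: [0.6404, -0.2613, 0.0548]
tcp_rot: [2.46, 1.949, 0.002]
force: [0.0, -0.0, 0.3]
finger_gap: 1.0
[-2.04315964  3.02547187 28.30712629] [ 0.64269474 -0.26391491  0.026     ]
```

```bash
python3 -m inch '[-0.2,0.25,0.5,0,0,0,1,-0.2,0.25,2,0,0,0,1,-0.2,0.25,3.5,0,0,0,1,-0.2,0.25,4.5,0,0,0,1,-0.2,0.25,4.7,0,0,0,1,-0.2,0.25,4.7,0,0,0,1,-0.2,0.25,4.7,0,0,0,1]'
python3 -c "
from h import *
goto((.6427,-.2639,.005))
f=optics.grab_frame('wrist');crop(f,318,300,160,120,5,'pics/w22.png')"
```

```text
clock: 23.98
tool_pos: [0.6412, -0.2633, 0.0051]
tcp_rot: [-2.462, -1.95, 0.001]
force: [-0.2, -0.8, 0.6]
finger_gap: 1.002
shift cm [-0.02  0.16  0.01]
```

View pics/w22.png

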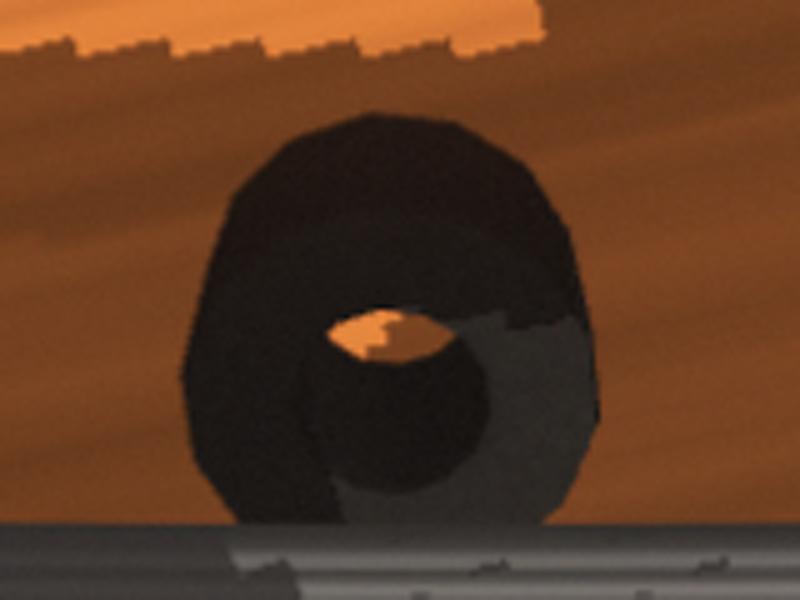

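```bash
python3 -m inch '[0,0.15,0,0,0,0,1,0,0.15,0,0,0,0,0,0,0.15,0,0,0,0,0,0,0.15,0,0,0,0,0,0,0.15,0,0,0,0,0,0,0.15,0,0,0,0,0,0,0.15,0,0,0,0,0,0,0.15,0,0,0,0,0]'; python3 -m inch '[0,0,0,0,0,0,0,0,0,0,0,0,0,0,0,0,0,0,0,0,0]'
python3 -c "
from h import *
f=optics.grab_frame('wrist');crop(f,318,300,160,120,5,'pics/w23.png')"
```

```text
clock: 24.7
tool_pos: [0.6428, -0.2638, 0.0055]
tcp_rot: [-2.462, -1.951, 0.0]
force: [0.1, 0.6, -0.4]
finger_gap: 0.507
clock: 24.95
tool_pos: [0.6429, -0.2638, 0.0055]
tcp_rot: [-2.462, -1.951, 0.0]
force: [-0.5, 0.7, 0.2]
finger_gap: 0.384
```

View pics/w23.png

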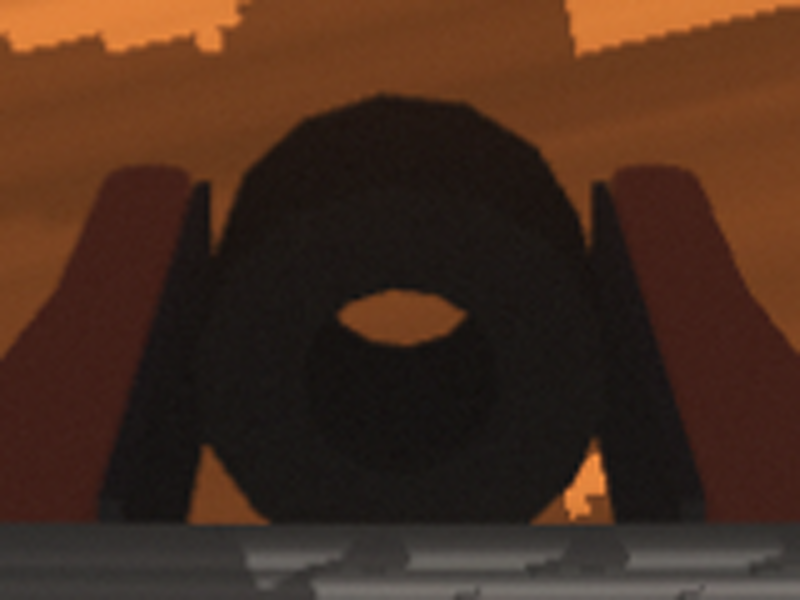

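The bushing is gripped, with its bore centre near (318,316). I lift and carry it.

```bash
python3 -m inch '[0,0,-2,0,0,0,0,0,0,-6,0,0,0,0,0,0,-10,0,0,0,0,0,0,-13,0,0,0,0,0,0,-13,0,0,0,0,0,0,-13,0,0,0,0]'; python3 -c "
from h import *
t,r=tool()
goto(np.array((.6141,.0877,.14))+r.apply([0,.045,0]))"
```

```text
clock: 25.5
tool_pos: [0.6441, -0.2644, 0.139]
tcp_rot: [2.458, 1.948, 0.004]
force: [-0.3, 0.7, -1.0]
finger_gap: 0.383
shift cm [33.59 -6.47 -0.2 ]
```

```bash
python3 -m inch '[33.6,-6.5,-0.2,0,0,0,0,33.6,-6.5,-0.2,0,0,0,0,33.6,-6.5,-0.2,0,0,0,0,33.6,-6.5,-0.2,0,0,0,0,33.6,-6.5,-0.2,0,0,0,0,33.6,-6.5,-0.2,0,0,0,0,33.6,-6.5,-0.2,0,0,0,0,33.6,-6.5,-0.2,0,0,0,0]'
python3 -m inch '[0,0,0,0,0,0,0,0,0,0,0,0,0,0,0,0,0,0,0,0,0,0,0,0,0,0,0,0,0,0,0,0,0,0,0]'
python3 -c "
from h import *
t,r=tool()
goto(np.array((.6141,.0877,.14))+r.apply([0,.045,0]))"
```

```text
clock: 26.17
tool_pos: [0.6548, 0.0712, 0.1346]
tcp_rot: [-2.461, -1.949, 0.005]
force: [0.1, -0.2, -0.4]
finger_gap: 0.382
clock: 26.58
tool_pos: [0.656, 0.0676, 0.1367]
tcp_rot: [-2.464, -1.948, 0.002]
force: [-0.1, -0.6, -0.8]
finger_gap: 0.384
shift cm [ 0.99 -0.04 -0.32]
```

```bash
python3 -m inch '[0.9,0,0,0,0,0,0,0.9,0,0,0,0,0,0,0.9,0,0,0,0,0,0,0.9,0,0,0,0,0,0,0.9,0,0,0,0,0,0,0.9,0,0,0,0,0,0]'
python3 -c "
from h import *
f=optics.grab_frame('wrist');crop(f,320,185,90,70,8,'pics/w24a.png');crop(f,318,310,90,70,8,'pics/w24b.png')
g=optics.grab_frame('wrist')
t,r=tool(); print(t);import pickle; pickle.dump((f,t,r.as_rotvec()),open('f24.pkl','wb'))"
```

```text
clock: 27.08
tool_pos: [0.6582, 0.0779, 0.1375]
tcp_rot: [2.463, 1.951, -0.0]
force: [-0.4, 0.3, 0.0]
finger_gap: 0.384
[0.65817778 0.07795241 0.13754859]
```

View pics/w24a.png

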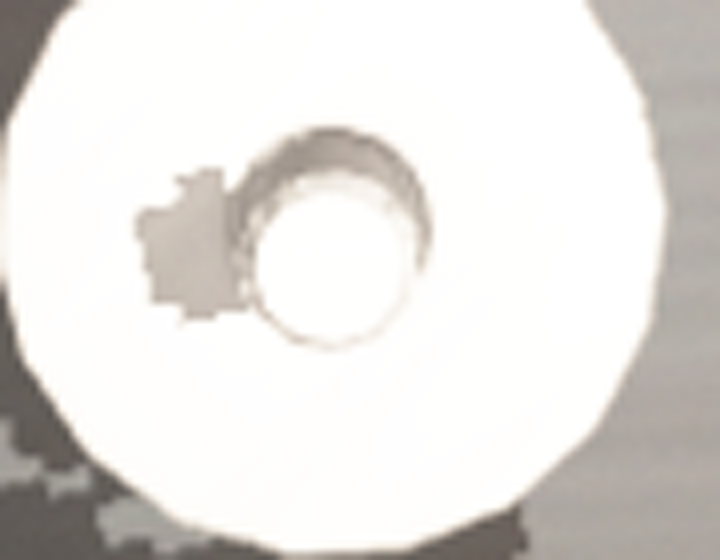

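View pics/w24b.png

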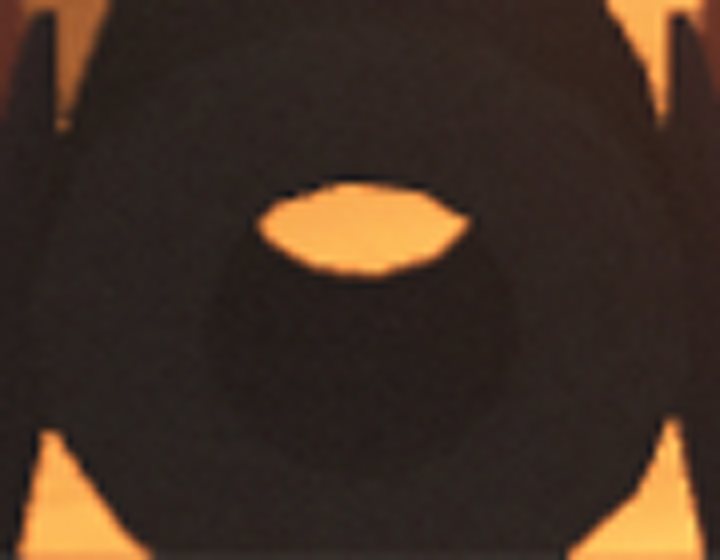

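Readings: tip (316.4,182.7), bushing bore (317.9,315.3).

```bash
python3 -c "
from h import *; import pickle
f,t,rv=pickle.load(open('f24.pkl','rb')); r=R.from_rotvec(rv)
S=onz(f,316.4,182.7,.092); B=onz(f,317.9,315.3,t[2]+.0205)
print(t,'spindle',S,'bore',B,'d tool cm',r.inv().apply(S-B)*100,'bore in tool mm',r.inv().apply(B-t)*1000)
"
```

```text
[0.65817778 0.07795241 0.13754859] spindle [0.61425289 0.08792175 0.092     ] bore [0.65835207 0.07836937 0.15804859] d tool cm [-0.07930829 -4.51251251  6.60416194] bore in tool mm [  0.44565933   0.0774121  -20.499991  ]
```

```bash
python3 -m inch '[0,-1.5,0.5,0,0,0,0,-0.1,-3,1.3,0,0,0,0,-0.1,-4.3,2.0,0,0,0,0,-0.1,-4.5,2.6,0,0,0,0,-0.1,-4.5,2.8,0,0,0,0,-0.1,-4.5,2.8,0,0,0,0,-0.1,-4.5,2.8,0,0,0,0,-0.1,-4.5,2.8,0,0,0,0]'
python3 -c "
from h import *
t,r=tool(); goto(np.array([.6141,.0879,.0985])-r.apply([.0004,.0001,0]))"
```

```text
clock: 27.85
tool_pos: [0.6149, 0.0872, 0.1099]
tcp_rot: [2.462, 1.95, 0.001]
force: [-0.4, 0.2, 0.5]
finger_gap: 0.384
shift cm [ 0.01 -0.1   1.14]
```

```bash
python3 -m inch '[0,-0.03,0.3,0,0,0,0,0,-0.03,0.6,0,0,0,0,0,-0.03,0.7,0,0,0,0,0,-0.03,0.8,0,0,0,0,0,-0.03,0.8,0,0,0,0,0,-0.03,0.8,0,0,0,0]'
python3 -c "
from h import *
t,r=tool(); goto(np.array([.6141,.0879,.0955])-r.apply([.0004,.0001,0]))
f=optics.grab_frame('wrist');crop(f,318,310,100,80,7,'pics/w25.png')"
```

```text
clock: 28.35
tool_pos: [0.6138, 0.0874, 0.1014]
tcp_rot: [-2.462, -1.951, 0.0]
force: [-0.6, -0.1, 0.4]
finger_gap: 0.38
shift cm [0.01 0.01 0.59]
```

View pics/w25.png

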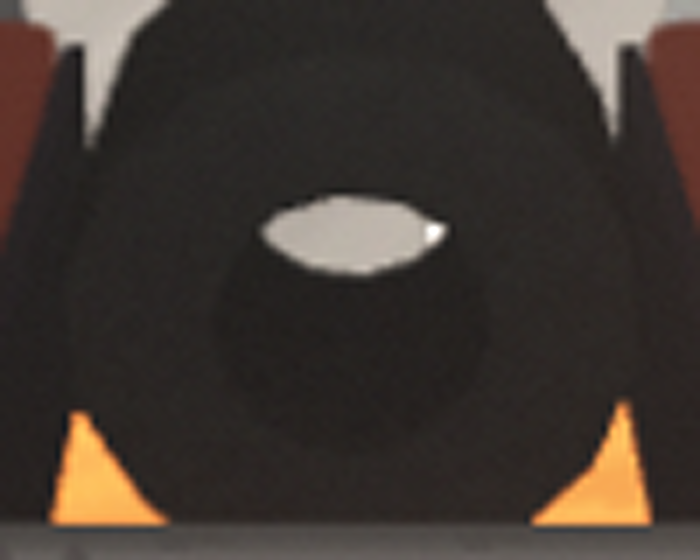

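The alignment is within 0.1 mm and spindle steel shows through the bore. Down gently.

```bash
python3 -m inch '[0,0,0.2,0,0,0,0,0,0,0.4,0,0,0,0,0,0,0.5,0,0,0,0,0,0,0.5,0,0,0,0]'
python3 -m inch '[0,0,0.1,0,0,0,0,0,0,0.2,0,0,0,0,0,0,0.2,0,0,0,0]'
python3 -m inch '[0,0,0.1,0,0,0,0,0,0,0.2,0,0,0,0,0,0,0.2,0,0,0,0]'
```

```text
clock: 28.73
tool_pos: [0.6136, 0.0874, 0.0959]
tcp_rot: [-2.462, -1.951, 0.001]
force: [-0.7, -0.0, -0.3]
finger_gap: 0.38
clock: 28.98
tool_pos: [0.6138, 0.0874, 0.0942]
tcp_rot: [-2.462, -1.951, 0.0]
force: [0.6, 0.2, 0.7]
finger_gap: 0.382
clock: 29.23
tool_pos: [0.6137, 0.0874, 0.0922]
tcp_rot: [-2.462, -1.951, 0.0]
force: [0.2, 0.5, -0.9]
finger_gap: 0.378
```

```bash
python3 -m inch '[0,0,0.4,0,0,0,0,0,0,0.8,0,0,0,0,0,0,1.2,0,0,0,0,0,0,1.6,0,0,0,0,0,0,2.0,0,0,0,0,0,0,2.2,0,0,0,0,0,0,2.3,0,0,0,0,0,0,2.3,0,0,0,0]'
python3 -m inch '[0,0,0.1,0,0,0,0,0,0,0.2,0,0,0,0]'
python3 -m inch '[0,0,0.05,0,0,0,0,0,0,0.1,0,0,0,0]'
```

```text
clock: 29.9
tool_pos: [0.6136, 0.0874, 0.069]
tcp_rot: [-2.462, -1.951, 0.001]
force: [-0.8, -0.4, -0.1]
finger_gap: 0.382
clock: 30.07
tool_pos: [0.6141, 0.0874, 0.0678]
tcp_rot: [2.462, 1.951, 0.001]
force: [0.3, 0.1, -0.0]
finger_gap: 0.382
clock: 30.23
tool_pos: [0.6139, 0.0874, 0.0665]
tcp_rot: [2.462, 1.951, 0.0]
force: [0.4, 0.4, 0.5]
finger_gap: 0.384
```

```bash
python3 -m inch '[0,0,0.05,0,0,0,0,0,0,0.1,0,0,0,0]'
python3 -m inch '[0,0,0.05,0,0,0,0,0,0,0.05,0,0,0,0]'
python3 -m inch '[0,0,0.05,0,0,0,0,0,0,0.05,0,0,0,0]'
```

```text
clock: 30.4
tool_pos: [0.6139, 0.0874, 0.0655]
tcp_rot: [2.462, 1.951, 0.0]
force: [0.2, -0.4, 0.5]
finger_gap: 0.381
clock: 30.57
tool_pos: [0.6139, 0.0874, 0.0654]
tcp_rot: [2.462, 1.951, 0.001]
force: [-0.2, 0.5, 1.5]
finger_gap: 0.382
clock: 30.73
tool_pos: [0.614, 0.0874, 0.0654]
tcp_rot: [2.462, 1.951, 0.001]
force: [-2.6, -0.3, 5.1]
finger_gap: 0.382
```

Contact is exactly where expected. I press to about 12 N to confirm nothing gives, then release.

```bash
python3 -m inch '[0,0,0.05,0,0,0,0,0,0,0.05,0,0,0,0]'
python3 -m inch '[0,0,0.05,0,0,0,0,0,0,0.05,0,0,0,0]'
python3 -m inch '[0,0,0.05,0,0,0,0,0,0,0.05,0,0,0,0]'
```

```text
clock: 30.9
tool_pos: [0.6141, 0.0874, 0.0654]
tcp_rot: [2.462, 1.95, 0.001]
force: [-2.9, -0.2, 7.4]
finger_gap: 0.385
clock: 31.07
tool_pos: [0.6141, 0.0874, 0.0653]
tcp_rot: [2.462, 1.95, 0.002]
force: [-3.5, -0.0, 7.7]
finger_gap: 0.381
clock: 31.23
tool_pos: [0.6142, 0.0874, 0.0653]
tcp_rot: [2.462, 1.95, 0.002]
force: [-4.9, -0.2, 10.8]
finger_gap: 0.384
```

```bash
python3 -m inch '[0,0,-0.2,0,0,0,0,0,0,-0.2,0,0,0,0.7,0,0,-0.2,0,0,0,0.7,0,0,-0.2,0,0,0,0.7,0,0,-0.2,0,0,0,0.7,0,0,-0.2,0,0,0,0.7]'; python3 -m inch '[0,0,-3,0,0,0,0.7,0,0,-6,0,0,0,0.7,0,0,-9,0,0,0,0.7,0,0,-9,0,0,0,0.7,0,0,-9,0,0,0,0.7,0,0,-9,0,0,0,0.7]'
python3 -c "
from h import *
f=optics.grab_frame('scene');crop(f,405,240,120,90,6,'pics/s26.png');f=optics.grab_frame('wrist');cv2.imwrite('pics/w26.png',f['color'][:,:,::-1])"
```

```text
clock: 31.73
tool_pos: [0.6137, 0.0874, 0.0644]
tcp_rot: [-2.462, -1.951, 0.001]
force: [0.3, 0.4, -0.3]
finger_gap: 0.693
clock: 32.23
tool_pos: [0.6137, 0.0874, 0.1542]
tcp_rot: [-2.462, -1.951, 0.001]
force: [-0.2, 0.7, -0.7]
finger_gap: 0.696
```

View pics/s26.png

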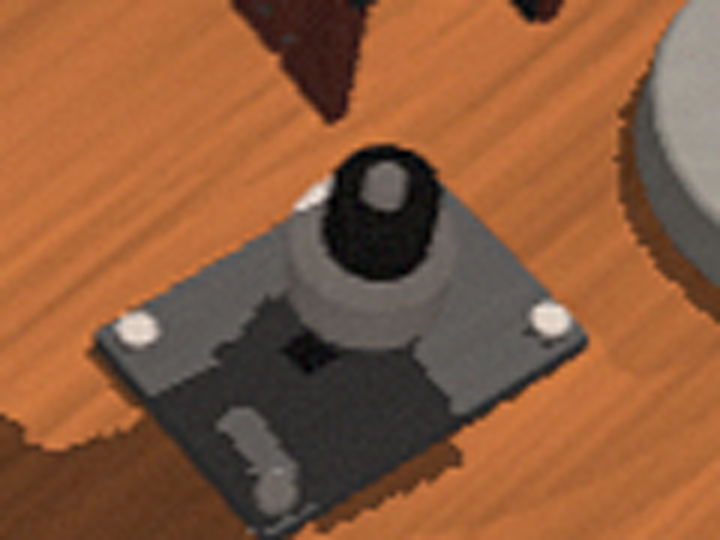

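View pics/w26.png

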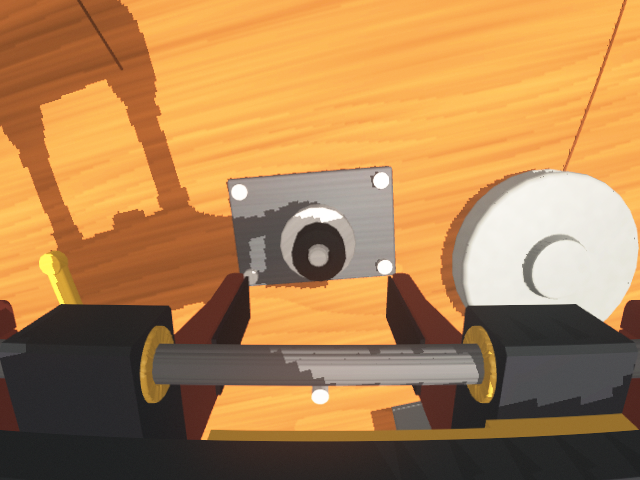

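The stack is complete: bushing upright on washer and spacer, with the spindle tip protruding at (318,256), and nothing touched by the gripper.

```bash
python3 -c "
from cell import ctrl
print(ctrl.close_job())"
```

```text
the job is handed in; nothing more can be done
None
```

I threaded the spacer, washer and bushing onto the spindle in that order and handed the job in at about 32 s of the 72 s allowed. No verdict is reported, so success is not confirmed.

- **Sleeve:** I pressed it down with the spacer until the tool stalled. That puts the spacer's underside at about 33.9 mm, where the lower stop should leave it at 34 mm.
- **Stack heights:** the washer met the spacer at about 54 mm and the bushing met the washer at about 60 mm, both as expected. A final press of about 11 N on the bushing moved it no further than 0.1 mm.
- **Force:** the wrist force readings, taken at the end of each move, stayed below about 15 N.
- **Last pictures:** the stack sits upright and closed with the spindle tip protruding. The gripper is open about 9 cm above where it let go, touching nothing. No moved bystander was seen in the pictures taken along the way, but I did not measure their positions at the end.

**Disagreements in the measurements:**
- The scene camera differed from the top and wrist views by about 2 px (3–4 mm), so I relied on the wrist camera.
- The top view's bushing position was about 4 mm off and was corrected from the wrist view.
- The gripper opening read about 50 mm on the 52 mm washer. The picture showed a sound grip.

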